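# Change over the coil curing jig

### The job

Change over the coil jig: push the wooden wedge, tip first, fully home between the jig's fixed stop block and the round pin of the sprung keeper bar so that the bar stays back by itself, then lift all the copper-wound bobbins off and stand them upright in the shallow grey tray, and seat every bare bobbin from the bench fully down on a square mandrel of its own (any mandrel), all while the wedge stays in. Then draw the wedge out so that the bar springs shut over the bobbins, and lay the wedge on the bench away from the jig, outside the tray. Leave the transformer, the capacitor and the solder spool where they are.

Things in the scene. Friction and masses are not known exactly. Their poses are not given: they have to be found in the camera images.
- jig: fixed jig, at a new place and yaw each time: aluminium deck at x -67 to +67, y -148 to +125 mm in its own frame, top at z = 12 mm; origin on the bench. x points to its back (away from the robot, give or take its yaw), y along the row of mandrels from mandrel1 to mandrel3 and on to the wedge's pocket. Two spring tubes at the back (y -100 and -15, x 16 to 67, top z = 56 mm)
- keeper (a joint): sprung keeper bar, in m: 0 shut, grows as it moves back along the jig's +x, at most 0.022. The spring shuts it with 3 N (5 N at 16 mm back); only the wedge holds it back
- keeper_edge (a point): middle of the front edge of the keeper's flat steel bar, which runs along the jig's y over all three places (y -140 to +70 mm), 22 mm deep, z 45 to 51 mm; moves with the keeper. Shut, the edge is 8 mm behind the mandrels' centres and hangs 10 mm over the bobbins' rear edges, 3 mm above them; 16 mm back, they come free
- roller (a point): on the axis of the upright pin (16 mm diameter, z 14 to 51 mm) at the keeper's +y end; moves with the keeper. Shut, it lies at x = 15, y = 90 mm in the jig's frame, 12 mm clear of the stop block
- stop_face (a point): middle of the rear face of the jig's fixed dark steel stop block (x -17 to -5, y 65 to 110 mm in the jig's frame, top at z = 44 mm). The gap between this face and the pin is the wedge's pocket: open to +y and from above, floor z = 12 mm, a small end stop at its inner end (y = 20 mm)
- mandrel1 (a point): foot of the first square mandrel, on the deck: x = -37, y = -115 mm in the jig's frame. Each mandrel is a 12 mm square steel post, its sides along the jig's x and y, 24 mm high, the top 6 mm a blunt pyramid
- mandrel2 (a point): foot of the second mandrel, x = -37, y = -35 mm in the jig's frame
- mandrel3 (a point): foot of the third mandrel, x = -37, y = 45 mm in the jig's frame
- wedge_home (a point): fixed to the jig, axes as the jig's: where the wedge's centre (wedge_mid) is when the wedge is fully home, its axes then along the jig's; x = 9, y = 90.5, z = 25 mm in the jig's frame (the end stop allows 3 mm more). The tail then sticks out 48 mm beyond the stop block and can be held there
- wedge_mid (a point): centre of the wooden wedge lying flat: 135 mm long in its y, 28 thick in x, 26 high. Tip at y = -67.5 mm (5 mm thick, x -14 to -9), thickening to the full 28 mm at y = -12.5 and so to the tail at y = +67.5. The straight face, x = -14 mm, goes along the stop block; the sloping face (+x) pushes the pin back. It goes in along the jig's -y, lying on the deck, with some 10 N
- tray: loose open grey plastic tray on the bench, 220 (x) by 110 (y) by 21 mm high, walls and floor 6 mm; origin under its centre
- wound1_mid (a point): centre of a copper-wound bobbin that starts on a mandrel: square nylon flanges 36 by 36 mm, 30 mm high in all (flanges 5 mm thick), filled with copper winding 33 mm square, with a 14 mm square bore along z; 80 g; sides along its x and y; may be absent
- wound2_mid (a point): centre of a copper-wound bobbin that starts on a mandrel: square nylon flanges 36 by 36 mm, 30 mm high in all (flanges 5 mm thick), filled with copper winding 33 mm square, with a 14 mm square bore along z; 80 g; sides along its x and y (as wound1); may be absent
- wound3_mid (a point): centre of a copper-wound bobbin that starts on a mandrel: square nylon flanges 36 by 36 mm, 30 mm high in all (flanges 5 mm thick), filled with copper winding 33 mm square, with a 14 mm square bore along z; 80 g; sides along its x and y (as wound1); may be absent
- former1_mid (a point): centre of a bare bobbin (no winding, core 24 mm square between the flanges) that starts upright on the bench at any turn; 36 by 36 mm flanges, 30 mm high, 14 mm square bore along z; 35 g; its sides and bore lie along its x and y, so it fits a mandrel at every quarter turn; may be absent
- former2_mid (a point): centre of a bare bobbin (no winding, core 24 mm square between the flanges) that starts upright on the bench at any turn; 36 by 36 mm flanges, 30 mm high, 14 mm square bore along z; 35 g; its sides and bore lie along its x and y, so it fits a mandrel at every quarter turn; may be absent
- former3_mid (a point): centre of a bare bobbin (no winding, core 24 mm square between the flanges) that starts upright on the bench at any turn; 36 by 36 mm flanges, 30 mm high, 14 mm square bore along z; 35 g; its sides and bore lie along its x and y, so it fits a mandrel at every quarter turn; may be absent
- transformer: loose transformer, 36x62x43 mm, a bystander; origin under its centre
- capacitor_big: loose upright capacitor, 30 mm diameter, 46 mm high, a bystander; origin under its centre
- solder_spool: loose spool, 52 mm diameter, 38 mm high, a bystander; origin under its centre
Mind the look-alikes: they are no part of the job. What is shaped like the part that bears wound3_mid but purple is not meant.

How it is judged:
By the outcome, as a careful person would: the job done as asked, in the order asked, and still so for the second after the job is handed in, with the robot touching nothing.
Of wound1, wound2, wound3 only 2 to 3 are there at a start; the rules pass over those that are not, and their reading is None.
Of former1, former2, former3 only 2 to 3 are there at a start; the rules pass over those that are not, and their reading is None.
At some moment in a run one of former1, former2, former3 may be knocked a few centimetres aside while the robot is not near it.
It also fails if it takes over 208 s, if anything falls off the work surface, if the arm or the gripper's body presses on something with over 40 N, if the wrist force passes 120 N, or if a joint passes its speed limit or range.

### The arm

A 6-joint arm with a two-finger parallel gripper is mounted at the origin on a cart in front of the work surface, level with it; the furniture and walls round the work are solid. World frame = base frame: x ahead of the robot, y to its left, z up, the work surface at z = 0. Lengths are in m, angles in rad, forces in N, time in s.
With the tool pointing down it reaches from about 0.275 to 0.775 m from the base axis. Payload 14.6 kg.
Tool frame: the origin (TCP) lies at the very end of the fingers, on their centre line; the grasp point (between the pads) lies 19 mm behind it; z points along the fingers, y is the line along which they close (so a half turn about z gives the same grasp; the last joint's range is limited). The gripper opens to 85 mm and grips with 20 to 120 N. Pads are 22 mm wide; open, the fingers measure 114 mm over their backs; the gripper's body (76 mm by 85 mm) begins 54 mm behind the grasp point. The pads swing forward as they close: fully open they stand 13 mm farther back than shut.
Start: joints at [-1.269, 0.263, -0.048, 1.259, 0, 1.415], TCP at [0.232, -0.471, 0.231] pointing down, gripper open.
Joint ranges: [-2.65, 2.65], [-0.89, 1.7], [-1.18, 1.37], [-2.13, 2.11], [-1.35, 1.29], [-3.14, 3.14]. Speed limits (rad/s): [1.89, 1.89, 2.57, 2.79, 3.14, 3.14].

### API

Orientations are given as [roll, pitch, yaw] about the fixed x, y, z axes, in that order (R = Rz(yaw) Ry(pitch) Rx(roll)).
In Python, from workcell import monitor, eyes, env, spotter gives the robot as it stands. The module is installed in compiled form; this text tells all that it offers.
- The arm moves only by the tool step_arm, never from a script. Its argument "rows" is a list of rows, each a list of 3 entries, a list of its own where there are three numbers: the shift along the tool's x, y, z in m, then the turn, a rotation vector about the tool's x, y, z in degrees, then the opening, from 0 (shut) to 1 (fully open). In form: [[[tx, ty, tz], [wx, wy, wz], grip], ...]. A call has exactly 5 rows; each row shifts and turns the commanded pose from where the row before left it, along the tool's axes as they then stand; what a row does not reach is not made up. A row lasts 1/12 s, in which the tool goes at most 41.7 mm and 7.16 degrees, less where a joint would pass 70% of its speed; a pose out of reach is approached as far as the arm can. A call is refused whole if a number of a shift passes 0.0417 or a number of a turn 7.16, either way. A call with a gripper value outside its range is refused whole. The fingers move at their own pace and stop on an object; "grip_force" is the grip in N (left out, the last holds). Time passes only in rows, so rows that do not move let the fingers close, or fill a call up. It gives the time, the measured TCP pose, the force, the opening and the grip force at its end, in the units of the state.
- monitor.read_state(): the state, without advancing time (a new reading comes with each control period).
- eyes.grab_frame(name): name is "scene" or "top"; returns the picture (400x640x3 uint8, blue, green, red); there is no depth.
- eyes.camera_params(name): a dict with "camera_matrix" (3x3 intrinsics, pixels), "rvec" (rotation vector, rad) and "tvec" (3), from world to camera coordinates, as OpenCV has them. Camera axes: x right, y down, z forward; pixel columns grow to the right and rows downward; lengths in m; the calibration is good to about 2 mm. A picture is of the moment at which its call begins. camera_params takes no time and is no camera call.
- env.hand_in(): hands the job in; it is judged then, once.
Trained networks look in the newest picture that a camera, given by its name, has taken for a name from the list of things; names that differ only in an ending like _2 or _b are one class to them, and where a whole thing is asked for, a point or a joint stands for the part that bears it (a point fixed in the world has none). Each returns a list of dicts, best first, with "conf" (0 to 1); they miss things now and then, are a little off and sometimes report something else, mostly with a low value. They report only what shows in the picture. A call takes as long as a camera call. They do not tell look-alikes from the thing itself.
- spotter.boxes_of(label, camera): "position" ([x, y, z] in m, in the coordinates of the camera as it stood for that picture, good to about 4 mm: the middle of the surface that is visible of it).
- spotter.masks_of(label, camera): "mask" (400x640 bool, what is visible of it).
The state is a dict: "time": time; "joints": joint angles; "qd": joint speeds; "joint_efforts": joint torques, N m; "eef_pos": TCP position; "eef_rot": TCP orientation; "force": force on the tool from outside, world axes, zero at the start; "torque": the same for the moment, N m; "finger_gap": opening from 0.0 (shut) to 1.0 (fully open); "finger_force": force on a finger pad.
Only numpy, scipy, OpenCV 4.12 (cv2) and the standard library are available. Lean on these libraries where they do the work, as an engineer would, in place of code of your own. Each camera call takes 0.05 s, during which the arm holds its last target. There are 200 camera calls.

## Working session

There is one attempt and no reset: what is moved stays moved. The work goes in short steps, Python scripts to look and compute and a tool call to move; the robot and the scene stay as the last step left them, time stands still between calls to the robot, and variables do not carry over. Pictures are saved under pics/ and viewed, at most 14 in all, crops included, and the job is handed in when it is done.

Besides the shell and the picture viewer there is one more tool, called after "Request:" as a command line: name --argument value ..., lists and objects as JSON in quotes. step_arm: Moves the arm, as the interface text tells. Its arguments: {"type":"object","properties":{"rows":{"type":"array","items":{"type":"array"}},"grip_force":{"type":"number"}},"required":["rows"]}

```bash
mkdir -p pics; cat > h.py <<'E'
import numpy as np, cv2
from workcell import monitor, eyes, env, spotter
def cam(n):
    p=eyes.camera_params(n); K=np.array(p["camera_matrix"],float); r=np.array(p["rvec"],float).ravel(); t=np.array(p["tvec"],float).ravel()
    return K,r,t,cv2.Rodrigues(r)[0]
def c2w(n,P): K,r,t,R=cam(n); return R.T@(np.array(P)-t)
def proj(n,P): K,r,t,R=cam(n); return cv2.projectPoints(np.array(P,float).reshape(-1,3),r,t,K,None)[0].reshape(-1,2)
def px2w(n,px,z):
    K,r,t,R=cam(n); px=np.array(px,float).reshape(-1,2)
    d=(np.linalg.inv(K)@np.c_[px,np.ones(len(px))].T).T@R; o=-R.T@t
    return o+d*((z-o[2])/d[:,2])[:,None]
def st():
    s=monitor.read_state(); print({k:np.round(s[k],4).tolist() for k in("time","joints","eef_pos","eef_rot","force","finger_gap","finger_force")}); return s
E
python3 - <<'E'
from h import *
st()
for n in("top","scene"):
    im=eyes.grab_frame(n); cv2.imwrite(f"pics/{n}0.png",im)
    K,r,t,R=cam(n); print(n,K[0,0],(-R.T@t).round(3),R[2].round(3))
for l in["jig","tray","wedge_mid","wound1_mid","former1_mid","transformer","capacitor_big","solder_spool","roller","keeper_edge"]:
    for d in spotter.boxes_of(l,"top"):
        w=c2w("top",d["position"]); print(l,round(d["conf"],2),w.round(3),proj("top",w).round()[0])
E
```

```text
{'time': 0.0, 'joints': [-1.2693, 0.2635, -0.0489, 1.2594, 0.0, 1.4155], 'eef_pos': [0.2315, -0.4709, 0.2308], 'eef_rot': [-3.1405, -0.0002, 0.4568], 'force': [-0.4957, -0.1746, -0.5905], 'finger_gap': 0.9983, 'finger_force': 0.0}
top 400.4016131091189 [0.465 0.003 1.233] [ 0.086 -0.003 -0.996]
scene 482.7275694750025 [0.17  0.691 1.054] [ 0.298 -0.558 -0.774]
jig 0.65 [ 0.638 -0.026  0.011] [332. 184.]
tray 0.63 [ 0.453 -0.326  0.002] [429. 245.]
tray 0.34 [ 0.619 -0.035  0.053] [335. 189.]
wedge_mid 0.73 [ 0.639 -0.027  0.011] [332. 184.]
wedge_mid 0.58 [ 0.425 -0.099  0.027] [356. 254.]
wound1_mid 0.21 [ 0.619 -0.035  0.054] [335. 188.]
former1_mid 0.61 [0.425 0.042 0.03 ] [309. 254.]
transformer 0.81 [0.692 0.296 0.039] [225. 164.]
transformer 0.45 [0.595 0.032 0.043] [312. 197.]
capacitor_big 0.58 [0.738 0.197 0.035] [259. 150.]
solder_spool 0.66 [0.738 0.194 0.037] [260. 150.]
roller 0.96 [ 0.615 -0.035  0.053] [335. 190.]
keeper_edge 0.84 [ 0.62  -0.034  0.052] [335. 188.]
```

```bash
python3 - <<'E'
import cv2
a=cv2.imread("pics/top0.png"); cv2.imwrite("pics/top0c.png",cv2.resize(a[110:330,180:480],None,fx=2.66,fy=2.66,interpolation=cv2.INTER_CUBIC))
E
```

```text
(no output)
```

View pics/top0c.png

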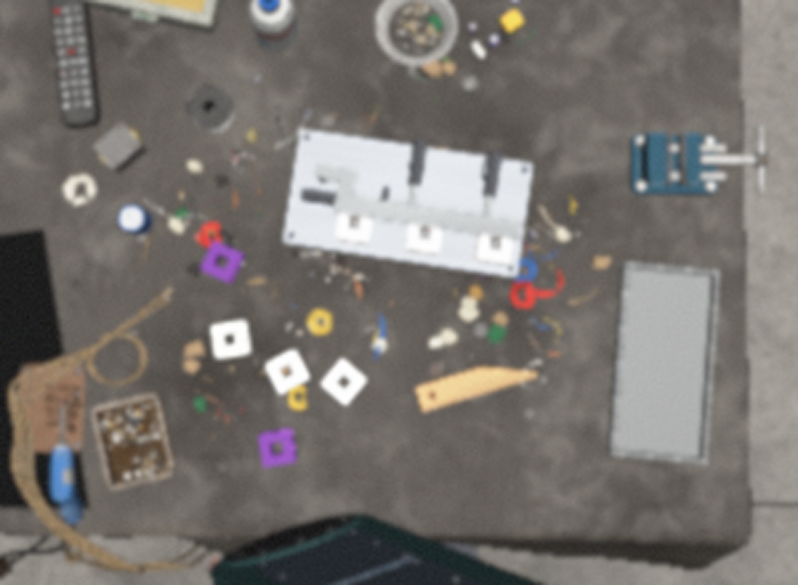

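View pics/scene0.png

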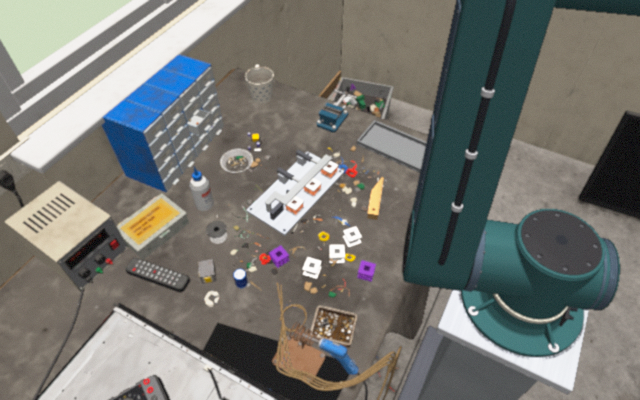

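Contents of the crop, scaled 2.66 from (180,110):
- **Jig:** centre at (410,200), three white-flanged copper-wound bobbins at (353,225), (424,236) and (494,245).
- **White bare bobbins:** (231,340), (287,370) and (344,381).
- **Purple look-alikes:** (222,262) and (278,448), to be ignored.
- **Wedge:** (475,385), tip to the right.
- **Tray:** (665,360).

Next I'll measure the poses.

```bash
cat >> h.py <<'E'
def rect(n,mask,z):
    c=max(cv2.findContours(mask.astype(np.uint8),cv2.RETR_EXTERNAL,cv2.CHAIN_APPROX_NONE)[0],key=cv2.contourArea)
    w=px2w(n,c.reshape(-1,2),z)[:,:2]
    (cx,cy),(a,b),ang=cv2.minAreaRect((w*1000).astype(np.float32)); 
    return np.round([cx,cy,a,b,ang],1)
def whites(im,n,z,lo=(0,0),thr=185):
    g=im.min(2); m=(g>thr).astype(np.uint8); k,l,s,c=cv2.connectedComponentsWithStats(m)
    out=[]
    for i in range(1,k):
        if 60<s[i,4]<400:
            h=cv2.convexHull(np.argwhere(l==i)[:,::-1].astype(np.float32)).reshape(-1,2); mm=cv2.moments(h)
            w=px2w(n,[mm["m10"]/mm["m00"],mm["m01"]/mm["m00"]],z)[0]; ww=(px2w(n,h,z)[:,:2]*1000).astype(np.float32)
            r=cv2.minAreaRect(ww); out.append((w[:2].round(4),np.round(r[1],1),round(r[2],1),s[i,4],c[i].round()))
    return out
E
python3 - <<'E'
from h import *
im=cv2.imread("pics/top0.png")
for o in whites(im,"top",.03): print("white",*o)
b,g,r=[im[...,i].astype(int) for i in range(3)]
# wedge
m=(r-b>50)&(r>170); m[:,:330]=0; m[:240]=0; m[275:]=0; m[:,390:]=0
print("wedge",rect("top",m,.026),m.sum())
c=max(cv2.findContours(m.astype(np.uint8),0,1)[0],key=cv2.contourArea); w=px2w("top",c.reshape(-1,2),.026)[:,:2]
print((w[np.argsort(w[:,1])]*1000).round()[::2].tolist())
eyes.grab_frame("top")
for l,z in(("tray",.021),("jig",.012),("wedge_mid",.026)):
    for d in spotter.masks_of(l,"top"): print(l,round(d["conf"],2),d["mask"].sum(),rect("top",d["mask"],z))
# deck
d=((im.min(2)>150)).astype(np.uint8); d[:150]=0; d[220:]=0; d[:,:280]=0; d[:,385:]=0
d=cv2.morphologyEx(d,cv2.MORPH_CLOSE,np.ones((9,9))); print("deck",rect("top",d,.012),d.sum())
cv2.imwrite("pics/deck.png",d*255)
# colour probes
for q in[(300,175),(320,200),(320,190)]: print(q,im[q[1],q[0]])
E
```

```text
white [1.1319 0.3878] [91.5 60.2] 0.6 218 [202.  24.]
white [1.0013 0.5099] [48.9 42. ] 80.0 128 [160.  67.]
white [0.9874 0.398 ] [41.7 52.5] 0.6 115 [197.  71.]
white [ 0.9955 -0.041 ] [32.1 65.3] 0.6 202 [337.  69.]
white [0.8542 0.1294] [27.9 41.8] 16.2 61 [282. 114.]
white [0.7885 0.9145] [ 34.3 179.2] 0.6 323 [ 26. 132.]
white [ 0.8016 -0.7304] [30.  22.5] 43.5 71 [562. 132.]
white [0.7611 0.8532] [ 30.6 105. ] 18.3 194 [ 46. 140.]
white [0.6129 0.9637] [37.8 27. ] 4.4 96 [  4. 188.]
white [0.4737 0.1697] [38.9 41. ] 9.4 168 [266. 237.]
white [0.4378 0.1053] [39.9 39.9] 27.6 167 [288. 249.]
white [0.4359 0.5854] [20.8 27.4] 0.5 78 [126. 248.]
white [0.4272 0.0416] [39.  39.2] 51.0 162 [309. 253.]
white [0.4055 0.5442] [16.4 43. ] 81.3 65 [140. 259.]
white [0.3681 0.5581] [23.5 38.5] 0.5 95 [135. 271.]
white [0.3447 0.5885] [11.7 68.1] 0.5 61 [124. 279.]
white [0.3069 0.7807] [17.5 35.4] 0.5 68 [ 58. 292.]
white [0.0483 0.1466] [90.  23.2] 1.2 190 [271. 384.]
wedge [ 428.  -107.1   30.2  135.4   17. ] 386
[[438.0, -175.0], [438.0, -172.0], [441.0, -169.0], [441.0, -166.0], [441.
[... 244 characters left out ...]
1.0], [417.0, -118.0], [417.0, -115.0], [414.0, -112.0], [414.0, -109.0], [414.0, -106.0], [414.0, -103.0], [411.0, -100.0], [411.0, -97.0], [411.0, -94.0], [408.0, -91.0], [407.0, -88.0], [407.0, -85.0], [407.0, -82.0], [404.0, -79.0], [404.0, -76.0], [404.0, -73.0], [401.0, -70.0], [401.0, -67.0], [401.0, -64.0], [398.0, -61.0], [398.0, -58.0], [398.0, -55.0], [395.0, -52.0], [395.0, -49.0], [398.0, -46.0], [404.0, -46.0], [407.0, -43.0], [413.0, -43.0], [416.0, -40.0]]
wedge_mid 0.81 366 [ 426.8 -106.1   30.1  132.2   16.8]
wedge_mid 0.26 226 [690.1 300.2  46.   49.4  46.4]
deck [619.8 -27.5 275.1 163.1  81.9] 3955
(300, 175) [201 200 198]
(320, 200) [237 233 230]
(320, 190) [210 210 206]
```

```bash
cat >> h.py <<'E'
from scipy.optimize import minimize
from scipy.ndimage import map_coordinates
def fit(im,n,poly,z,p0,scale=(.004,.004,.04),sig=.8):
    """pose (x,y,yaw) of outline poly (m, local), by contrast across the outline"""
    g=cv2.GaussianBlur(im,(0,0),sig).astype(float); G=np.sqrt(sum(cv2.Sobel(g[...,i],cv2.CV_64F,1,0)**2+cv2.Sobel(g[...,i],cv2.CV_64F,0,1)**2 for i in range(3)))
    G=np.minimum(G,np.percentile(G,99.7))
    segs=[np.linspace(a,b,max(8,int(np.linalg.norm(np.subtract(b,a))/.0015))) for a,b in poly]; L=np.vstack(segs)
    def f(p,blur=0):
        c,s=np.cos(p[2]),np.sin(p[2]); W=np.c_[L@np.array([[c,s],[-s,c]])+p[:2],np.full(len(L),z)]
        u=proj(n,W); return -map_coordinates(G,[u[:,1],u[:,0]],order=1).mean()
    best=None; rng=np.random.default_rng(0)
    for k in range(12):
        x0=np.array(p0)+(rng.normal(size=3)*np.array(scale)*1.5 if k else 0)
        r=minimize(f,x0,method="Nelder-Mead",options=dict(initial_simplex=np.vstack([x0]+[x0+np.eye(3)[i]*scale[i] for i in range(3)]),xatol=1e-5))
        if best is None or r.fun<best.fun: best=r
    return best.x,-best.fun
def loop(P): P=np.array(P,float); return list(zip(P,np.roll(P,-1,0)))
DECK=[((-.067,.125),(-.067,-.148)),((-.067,-.148),(.067,-.148)),((.067,-.148),(.067,.125)),((.067,.125),(-.067,.125))]
WEDGE=loop([(-.014,-.0675),(-.009,-.0675),(.014,-.0125),(.014,.0675),(-.014,.0675)])
SQ=loop([(-.018,-.018),(.018,-.018),(.018,.018),(-.018,.018)])
TRAY=loop([(-.11,-.055),(.11,-.055),(.11,.055),(-.11,.055)])
E
python3 - <<'E'
from h import *
im=cv2.imread("pics/top0.png")
def P(n,r): print(n,(r[0]*[1000,1000,57.2958]).round(1),round(r[1]))
j=fit(im,"top",DECK,.012,(.62,-.03,-.14),(.008,.008,.05)); P("jig",j)
x,y,a=j[0]; R=np.array([[np.cos(a),-np.sin(a)],[np.sin(a),np.cos(a)]])
for i,yy in enumerate((-.115,-.035,.045)):
    m=R@[-.037,yy]+[x,y]; print(" mandrel",i+1,(m*1000).round(1)); P("  wound fit",fit(im,"top",SQ[3:]+SQ[:1]+SQ[0:1],.042,(*m,a),(.003,.003,.02)))
P("wedge",fit(im,"top",WEDGE,.026,(.428,-.107,.32)))
for p in((.4737,.1697,.16),(.4378,.1053,.48),(.4272,.0416,.85)): P("former",fit(im,"top",SQ,.03,p))
P("tray",fit(im,"top",TRAY,.021,(.453,-.326,-.05),(.01,.01,.05)))
E
```

```text
jig [634.4 -18.4  -8.1] 495
 mandrel 1 [ 581.5 -127. ]Traceback (most recent call last):
  File "<stdin>", line 7, in <module>
  File "h.py", line 41, in fit
    r=minimize(f,x0,method="Nelder-Mead",options=dict(initial_simplex=np.vstack([x0]+[x0+np.eye(3)[i]*scale[i] for i in range(3)]),xatol=1e-5))
    res = _minimize_neldermead(fun, x0, args, callback, bounds=bounds,
                               **options)
    fxr = func(xr)
    fx = function(np.copy(x), *(wrapper_args + args))
  File "h.py", line 37, in f
    u=proj(n,W); return -map_coordinates(G,[u[:,1],u[:,0]],order=1).mean()
  File "h.py", line 7, in proj
    def proj(n,P): K,r,t,R=cam(n); return cv2.projectPoints(np.array(P,float).reshape(-1,3),r,t,K,None)[0].reshape(-1,2)
                           ~~~^^^
  File "h.py", line 4, in cam
    p=eyes.camera_params(n); K=np.array(p["camera_matrix"],float); r=np.array(p["rvec"],float).ravel(); t=np.array(p["tvec"],float).ravel()
ValueError: time passes only in moves, steps and waits
```

```bash
python3 - <<'E'
s=open("h.py").read()
s=s.replace("def cam(n):\n","import functools\n@functools.lru_cache\ndef cam(n):\n"); open("h.py","w").write(s)
E
cat > m.py <<'E'
from h import *
im=cv2.imread("pics/top0.png")
def P(n,r): print(n,(r[0]*[1000,1000,57.2958]).round(1),round(r[1]))
j=fit(im,"top",DECK,.012,(.62,-.03,-.14),(.008,.008,.05)); P("jig",j)
x,y,a=j[0]; R=np.array([[np.cos(a),-np.sin(a)],[np.sin(a),np.cos(a)]])
for i,yy in enumerate((-.115,-.035,.045)):
    m=R@[-.037,yy]+[x,y]; print(" mandrel",i+1,(m*1000).round(1)); P("  wound fit",fit(im,"top",SQ[3:]+SQ[:1]+SQ[0:1],.042,(*m,a),(.003,.003,.02)))
P("wedge",fit(im,"top",WEDGE,.026,(.428,-.107,.32)))
for p in((.4737,.1697,.16),(.4378,.1053,.48),(.4272,.0416,.85)): P("former",fit(im,"top",SQ,.03,p))
P("tray",fit(im,"top",TRAY,.021,(.453,-.326,-.05),(.01,.01,.05)))
E
python3 m.py
```

```text
jig [634.4 -18.4  -8.1] 495
 mandrel 1 [ 581.5 -127. ]
  wound fit [ 565.2 -136.7   -9.8] 478
 mandrel 2 [592.8 -47.8]
  wound fit [577.2 -46.5 -12.5] 295
 mandrel 3 [604.1  31.4]
  wound fit [590.9  48.3 -10.5] 314
wedge [ 428.  -107.5   17.5] 388
former [473.8 170.1   1.3] 519
former [438.2 105.   27.4] 507
former [427.1  41.6  50.3] 525
tray [ 452.1 -324.1   -4.9] 209
```

```bash
python3 - <<'E'
from h import *
im=cv2.imread("pics/top0.png"); f=5
o=cv2.resize(im[145:265,240:400],None,fx=f,fy=f,interpolation=cv2.INTER_CUBIC)
def dr(poly,z,p,col):
    c,s=np.cos(p[2]),np.sin(p[2])
    for a,b in poly:
        W=np.c_[np.array([a,b])@np.array([[c,s],[-s,c]])+p[:2],[z,z]]; u=((proj("top",W)-[240,145]+.5)*f).astype(int); cv2.line(o,tuple(map(int,u[0])),tuple(map(int,u[1])),col,1)
j=np.array([.6344,-.0184,np.radians(-8.1)]); c,s=np.cos(j[2]),np.sin(j[2])
def jw(x,y): return j[:2]+[c*x-s*y,s*x+c*y]
dr(DECK,.012,j,(0,0,255))
for y in(-.115,-.035,.045):
    dr(SQ,.042,[*jw(-.037,y),j[2]],(0,200,0)); dr(loop(np.array([(-1,-1),(1,-1),(1,1),(-1,1)])*.006),.03,[*jw(-.037,y),j[2]],(255,0,0))
dr(loop([(-.017,.065),(-.005,.065),(-.005,.11),(-.017,.11)]),.044,j,(255,0,255))
dr(loop([(-.029,-.14),(-.007,-.14),(-.007,.07),(-.029,.07)]),.051,j,(255,0,255))
dr(WEDGE,.026,[.428,-.1075,np.radians(17.5)],(0,0,255))
for q in([.4738,.1701,1.3],[.4382,.105,27.4],[.4271,.0416,50.3]): dr(SQ,.03,[q[0],q[1],np.radians(q[2])],(0,0,255))
cv2.imwrite("pics/ov0.png",o)
E
```

```text
(no output)
```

View pics/ov0.png

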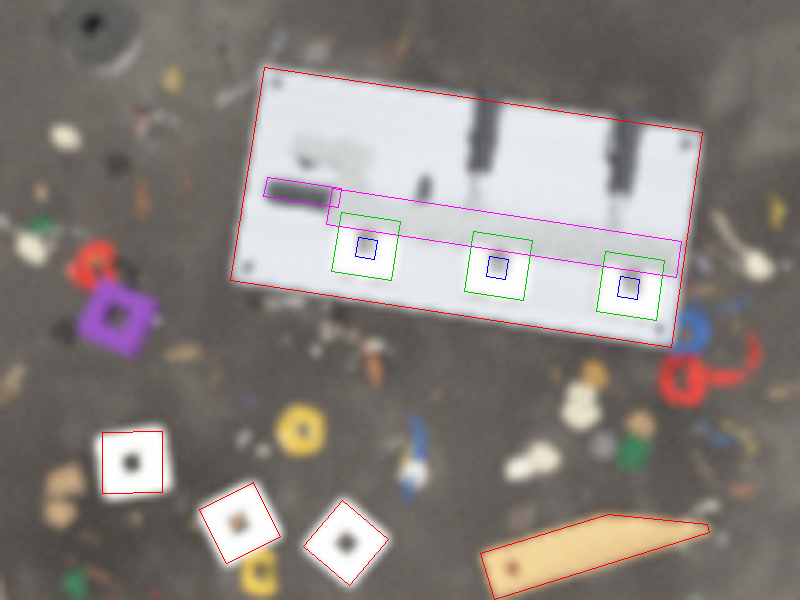

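The overlay shows the deck, wedge and bare-bobbin fits sitting on their outlines; only the left bobbin's yaw is a few degrees off. First I reach for the wedge tail.

Request:
step_arm --rows '[[[0.023, -0.0193, 0], [0, 0, 0], 1], [[0.023, -0.0193, 0], [0, 0, 0], 1], [[0.023, -0.0193, 0], [0, 0, 0], 1], [[0.023, -0.0193, 0], [0, 0, 0], 1], [[0.023, -0.0193, 0], [0, 0, 0], 1]]' --grip_force 60

```text
time: 1.22
eef_pos: [0.2925, -0.3325, 0.2313]
eef_rot: [3.141, -0.0, 0.456]
force: [0.2, -0.7, -0.3]
finger_gap: 1.0
finger_force: 0.0
```

Request:
step_arm --rows '[[[0.023, -0.0193, 0], [0, 0, 0], 1], [[0.023, -0.0193, 0], [0, 0, 0], 1], [[0.023, -0.0193, 0], [0, 0, 0], 1], [[0.023, -0.0193, 0], [0, 0, 0], 1], [[0.023, -0.0193, 0], [0, 0, 0], 1]]'

```text
time: 1.63
eef_pos: [0.3532, -0.1952, 0.2314]
eef_rot: [3.141, -0.0, 0.457]
force: [0.0, -0.3, 0.5]
finger_gap: 1.0
finger_force: 0.0
```

Request:
step_arm --rows '[[[0.023, -0.0193, 0], [0, 0, 0], 1], [[0.023, -0.0193, 0], [0, 0, 0], 1], [[0.023, -0.0193, 0], [0, 0, 0], 1], [[0.023, -0.0193, 0], [0, 0, 0], 1], [[0.023, -0.0193, 0], [0, 0, 0], 1]]'

```text
time: 2.05
eef_pos: [0.4139, -0.0577, 0.2315]
eef_rot: [3.141, -0.0, 0.457]
force: [1.7, -0.9, -0.3]
finger_gap: 0.999
finger_force: 0.0
```

Request:
step_arm --rows '[[[0, 0, 0.011], [0, 0, -5.42], 1], [[0, 0, 0.011], [0, 0, -5.42], 1], [[0, 0, 0.011], [0, 0, -5.42], 1], [[0, 0, 0.011], [0, 0, -5.42], 1], [[0, 0, 0.011], [0, 0, -5.42], 1]]'

```text
time: 2.47
eef_pos: [0.4135, -0.0591, 0.1758]
eef_rot: [3.141, -0.0, 0.935]
force: [-0.5, -0.1, 0.8]
finger_gap: 1.0
finger_force: 0.0
```

Request:
step_arm --rows '[[[0, 0, 0.011], [0, 0, -5.42], 1], [[0, 0, 0.011], [0, 0, -5.42], 1], [[0, 0, 0.011], [0, 0, -5.42], 1], [[0, 0, 0.011], [0, 0, -5.42], 1], [[0, 0, 0.011], [0, 0, -5.42], 1]]'

```text
time: 2.88
eef_pos: [0.4135, -0.0592, 0.1208]
eef_rot: [3.141, 0.0, 1.407]
force: [0.2, -0.1, -0.0]
finger_gap: 0.996
finger_force: 0.0
```

Request:
step_arm --rows '[[[0, 0, 0.011], [0, 0, -5.42], 1], [[0, 0, 0.011], [0, 0, -5.42], 1], [[0, 0, 0.011], [0, 0, -5.42], 1], [[0, 0, 0.011], [0, 0, -5.42], 1], [[0, 0, 0.011], [0, 0, -5.42], 1]]'

```text
time: 3.3
eef_pos: [0.4136, -0.0592, 0.0659]
eef_rot: [3.141, 0.0, 1.88]
force: [0.7, -0.6, -0.2]
finger_gap: 1.002
finger_force: 0.0
```

Request:
step_arm --rows '[[[0, 0, 0], [0, 0, 0], 1], [[0, 0, 0], [0, 0, 0], 1], [[0, 0, 0], [0, 0, 0], 1], [[0, 0, 0], [0, 0, 0], 1], [[0, 0, 0], [0, 0, 0], 1]]'

```text
time: 3.72
eef_pos: [0.4139, -0.0593, 0.0668]
eef_rot: [3.141, 0.001, 1.874]
force: [-0.2, 0.1, 1.1]
finger_gap: 1.0
finger_force: 0.0
```

Request:
step_arm --rows '[[[0, 0, 0.0157], [0, 0, 0], 1], [[0, 0, 0.0157], [0, 0, 0], 1], [[0, 0, 0.0157], [0, 0, 0], 1], [[0, 0, 0.0157], [0, 0, 0], 1], [[0, 0, 0], [0, 0, 0], 1]]'

```text
time: 4.13
eef_pos: [0.4125, -0.0589, 0.0019]
eef_rot: [-3.14, -0.002, 1.875]
force: [-0.1, 0.3, 0.3]
finger_gap: 1.002
finger_force: 0.0
```

Request:
step_arm --rows '[[[0, 0, 0], [0, 0, 0], 0.25], [[0, 0, 0], [0, 0, 0], 0.25], [[0, 0, 0], [0, 0, 0], 0.2], [[0, 0, 0], [0, 0, 0], 0.1], [[0, 0, 0], [0, 0, 0], 0]]'

```text
time: 4.55
eef_pos: [0.414, -0.0594, 0.0042]
eef_rot: [3.141, 0.001, 1.876]
force: [-11.2, 3.8, 42.5]
finger_gap: 0.318
finger_force: 56.3
```

Request:
step_arm --rows '[[[0, 0, 0], [0, 0, 0], 0], [[0, 0, 0], [0, 0, 0], 0], [[0, 0, 0], [0, 0, 0], 0], [[0, 0, 0], [0, 0, 0], 0], [[0, 0, 0], [0, 0, 0], 0]]'

```text
time: 4.97
eef_pos: [0.414, -0.0594, 0.0043]
eef_rot: [3.141, 0.001, 1.876]
force: [-3.4, 0.7, 14.7]
finger_gap: 0.317
finger_force: 58.2
```

Request:
step_arm --rows '[[[0, 0, -0.01], [0, 0, 0], 0], [[0, 0, -0.02], [0, 0, 0], 0], [[0, 0, -0.025], [0, 0, 0], 0], [[0, 0, -0.025], [0, 0, 0], 0], [[0, 0, -0.02], [0, 0, 0], 0]]'

```text
time: 5.38
eef_pos: [0.4136, -0.0592, 0.1055]
eef_rot: [3.141, 0.001, 1.876]
force: [0.2, 0.3, -0.4]
finger_gap: 0.316
finger_force: 59.6
```

Request:
step_arm --rows '[[[0.0117, 0.0222, 0], [0, 0, 0], 0], [[0.0117, 0.0222, 0], [0, 0, 0], 0], [[0.0117, 0.0222, 0], [0, 0, 0], 0], [[0.0117, 0.0222, 0], [0, 0, 0], 0], [[0.0117, 0.0222, 0], [0, 0, 0], 0]]'

```text
time: 5.8
eef_pos: [0.5025, 0.031, 0.1038]
eef_rot: [3.141, 0.0, 1.876]
force: [0.2, -0.3, -0.6]
finger_gap: 0.313
finger_force: 59.7
```

Request:
step_arm --rows '[[[0.0117, 0.0222, 0], [0, 0, 0], 0], [[0.0117, 0.0222, 0], [0, 0, 0], 0], [[0.0117, 0.0222, 0], [0, 0, 0], 0], [[0.0117, 0.0222, 0], [0, 0, 0], 0], [[0.0117, 0.0222, 0], [0, 0, 0], 0]]'

```text
time: 6.22
eef_pos: [0.5908, 0.1202, 0.1037]
eef_rot: [3.142, -0.0, 1.876]
force: [0.8, -0.4, 0.4]
finger_gap: 0.314
finger_force: 59.7
```

Request:
step_arm --rows '[[[0.0117, 0.0222, 0], [0, 0, 0], 0], [[0.0117, 0.0222, 0], [0, 0, 0], 0], [[0.0117, 0.0222, 0], [0, 0, 0], 0], [[0.0117, 0.0222, 0], [0, 0, 0], 0], [[0.0117, 0.0222, 0], [0, 0, 0], 0]]'

```text
time: 6.63
eef_pos: [0.679, 0.2092, 0.1036]
eef_rot: [-3.141, -0.0, 1.876]
force: [0.7, -0.5, -0.1]
finger_gap: 0.317
finger_force: 59.7
```

Request:
step_arm --rows '[[[0, 0, 0], [0, 0, 5.12], 0], [[0, 0, 0], [0, 0, 5.12], 0], [[0, 0, 0], [0, 0, 5.12], 0], [[0, 0, 0], [0, 0, 5.12], 0], [[0, 0, 0], [0, 0, 5.12], 0]]'

```text
time: 7.05
eef_pos: [0.6783, 0.2083, 0.1036]
eef_rot: [-3.141, 0.0, 1.425]
force: [1.1, 0.4, -0.3]
finger_gap: 0.315
finger_force: 59.6
```

Request:
step_arm --rows '[[[0, 0, 0], [0, 0, 0], 0], [[0, 0, 0], [0, 0, 0], 0], [[0, 0, 0], [0, 0, 0], 0], [[0, 0, 0], [0, 0, 0], 0], [[0, 0, 0], [0, 0, 0], 0]]'

```text
time: 7.47
eef_pos: [0.6784, 0.2082, 0.1035]
eef_rot: [3.142, -0.0, 1.43]
force: [-0.2, -0.3, -0.3]
finger_gap: 0.316
finger_force: 59.6
```

```bash
python3 - <<'E'
from h import *
st(); im=eyes.grab_frame("scene"); cv2.imwrite("pics/s1.png",cv2.resize(im[130:290,200:400],None,fx=4,fy=3.75))
cv2.imwrite("pics/s1f.png",im)
E
```

```text
{'time': 7.4667, 'joints': [0.183, 0.6357, 0.2303, 1.1654, 0.0, 1.8944], 'eef_pos': [0.6784, 0.2082, 0.1035], 'eef_rot': [3.1416, -0.0, 1.4303], 'force': [-0.1522, -0.3318, -0.3269], 'finger_gap': 0.3157, 'finger_force': 59.6331}
```

View pics/s1.png

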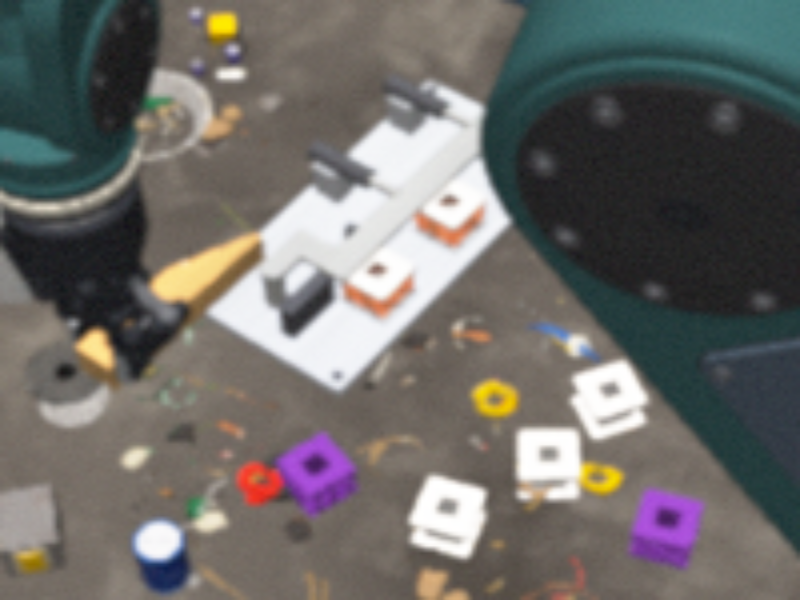

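Request:
step_arm --rows '[[[0, 0, 0.02], [0, 0, 0], 0], [[0, 0, 0.02], [0, 0, 0], 0], [[0, 0, 0.02], [0, 0, 0], 0], [[0, 0, 0.015], [0, 0, 0], 0], [[0, 0, 0.0105], [0, 0, 0], 0]]'

```text
time: 7.93
eef_pos: [0.6778, 0.2081, 0.0163]
eef_rot: [-3.14, 0.001, 1.43]
force: [-0.7, -0.4, -0.6]
finger_gap: 0.312
finger_force: 59.7
```

Request:
step_arm --rows '[[[-0.006, 0, 0], [0, 0, 0], 0], [[-0.006, 0, 0], [0, 0, 0], 0], [[-0.006, 0, 0], [0, 0, 0], 0], [[-0.003, 0, 0], [0, 0, 0], 0], [[0, 0, 0], [0, 0, 0], 0]]'

```text
time: 8.35
eef_pos: [0.6757, 0.1864, 0.0186]
eef_rot: [3.141, 0.0, 1.428]
force: [-1.4, 1.0, -0.2]
finger_gap: 0.315
finger_force: 59.8
```

```bash
python3 - <<'E'
from h import *
st(); im=eyes.grab_frame("scene"); a=cv2.resize(im[170:250,220:320],None,fx=5,fy=5)
im=eyes.grab_frame("top"); b=cv2.resize(im[150:230,245:305],None,fx=5,fy=5); cv2.imwrite("pics/s2.png",np.hstack([a,b]))
E
```

```text
{'time': 8.35, 'joints': [0.1532, 0.6758, 0.0668, 0.9613, -0.0003, 1.8667], 'eef_pos': [0.6757, 0.1864, 0.0186], 'eef_rot': [3.141, 0.0002, 1.4281], 'force': [-1.3897, 1.0334, -0.2051], 'finger_gap': 0.3153, 'finger_force': 59.8447}
```

View pics/s2.png

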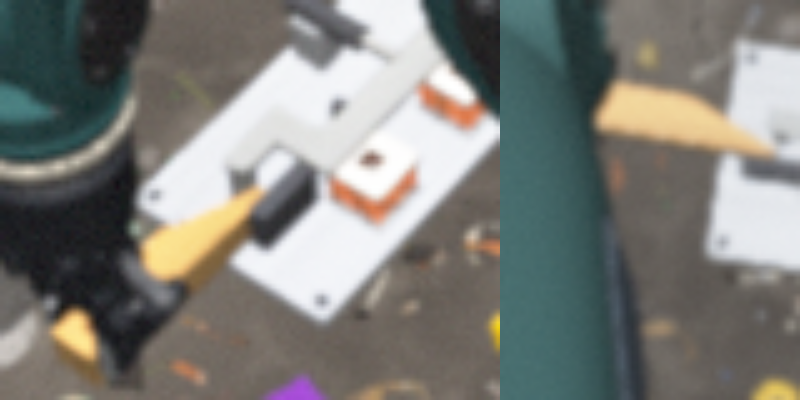

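Tip is in the gap beside the stop block. Pushing in.

Request:
step_arm --rows '[[[-0.004, 0, 0], [0, 0, 0], 0], [[-0.004, 0, 0], [0, 0, 0], 0], [[-0.004, 0, 0], [0, 0, 0], 0], [[-0.004, 0, 0], [0, 0, 0], 0], [[0, 0, 0], [0, 0, 0], 0]]'

```text
time: 8.87
eef_pos: [0.673, 0.1708, 0.018]
eef_rot: [-3.141, 0.0, 1.428]
force: [-1.1, -1.6, -1.4]
finger_gap: 0.311
finger_force: 59.8
```

Request:
step_arm --rows '[[[-0.004, 0, 0], [0, 0, 0], 0], [[-0.004, 0, 0], [0, 0, 0], 0], [[-0.004, 0, 0], [0, 0, 0], 0], [[-0.004, 0, 0], [0, 0, 0], 0], [[0, 0, 0], [0, 0, 0], 0]]'

```text
time: 9.28
eef_pos: [0.6707, 0.1558, 0.018]
eef_rot: [-3.141, -0.001, 1.429]
force: [-1.2, 2.3, -1.6]
finger_gap: 0.314
finger_force: 59.9
```

Request:
step_arm --rows '[[[-0.004, 0, 0], [0, 0, 0], 0], [[-0.004, 0, 0], [0, 0, 0], 0], [[-0.004, 0, 0], [0, 0, 0], 0], [[-0.004, 0, 0], [0, 0, 0], 0], [[-0.003, 0, 0], [0, 0, 0], 0]]'

```text
time: 9.7
eef_pos: [0.6678, 0.1377, 0.0179]
eef_rot: [-3.141, -0.002, 1.43]
force: [-2.0, 7.9, -1.8]
finger_gap: 0.312
finger_force: 60.1
```

Request:
step_arm --rows '[[[-0.004, 0, 0], [0, 0, 0], 0], [[-0.004, 0, 0], [0, 0, 0], 0], [[-0.004, 0, 0], [0, 0, 0], 0], [[-0.004, 0, 0], [0, 0, 0], 0], [[-0.002, 0, 0], [0, 0, 0], 0]]'

```text
time: 10.12
eef_pos: [0.6648, 0.1191, 0.0177]
eef_rot: [-3.14, -0.0, 1.429]
force: [-3.3, 4.2, 0.2]
finger_gap: 0.318
finger_force: 60.2
```

Request:
step_arm --rows '[[[0, 0, 0], [0, 0, 0], 0], [[0, 0, 0], [0, 0, 0], 0], [[0, 0, 0], [0, 0, 0], 0], [[0, 0, 0], [0, 0, 0], 0], [[0, 0, 0], [0, 0, 0], 0]]'

```text
time: 10.53
eef_pos: [0.665, 0.1189, 0.0176]
eef_rot: [-3.14, 0.001, 1.429]
force: [-5.4, -0.8, -2.5]
finger_gap: 0.313
finger_force: 60.5
```

Request:
step_arm --rows '[[[-0.0015, 0, 0], [0, 0, 0], 0], [[0, -0.0005, 0], [0, 0, 0], 0], [[0, -0.0005, 0], [0, 0, 0], 0], [[0, 0, 0], [0, 0, 0], 0], [[0, 0, 0], [0, 0, 0], 0]]'

```text
time: 10.95
eef_pos: [0.6645, 0.1179, 0.0179]
eef_rot: [-3.141, -0.0, 1.429]
force: [-2.5, 1.1, -3.3]
finger_gap: 0.316
finger_force: 59.7
```

Request:
step_arm --rows '[[[0, -0.0005, 0], [0, 0, 0], 0], [[0, -0.0005, 0], [0, 0, 0], 0], [[0, 0, 0], [0, 0, 0], 0], [[0, 0, 0], [0, 0, 0], 0], [[0, 0, 0], [0, 0, 0], 0]]'

```text
time: 11.37
eef_pos: [0.6641, 0.1179, 0.0181]
eef_rot: [3.141, -0.0, 1.429]
force: [3.7, 1.2, -5.7]
finger_gap: 0.311
finger_force: 58.7
```

Request:
step_arm --rows '[[[0, -0.0005, 0], [0, 0, 0], 0], [[0, -0.0005, 0], [0, 0, 0], 0], [[0, 0, 0], [0, 0, 0], 0], [[0, 0, 0], [0, 0, 0], 0], [[0, 0, 0], [0, 0, 0], 0]]'

```text
time: 11.78
eef_pos: [0.6632, 0.1181, 0.0184]
eef_rot: [3.14, -0.0, 1.429]
force: [5.3, 1.8, -0.9]
finger_gap: 0.309
finger_force: 59.5
```

Request:
step_arm --rows '[[[0, 0.0007, 0], [0, 0, 0], 0], [[0, 0, 0], [0, 0, 0], 0.6], [[0, 0, 0], [0, 0, 0], 0.8], [[0, 0, 0], [0, 0, 0], 0.8], [[0, 0, 0], [0, 0, 0], 0.8]]'

```text
time: 12.2
eef_pos: [0.663, 0.1178, 0.018]
eef_rot: [-3.141, 0.0, 1.429]
force: [0.8, -0.0, 0.4]
finger_gap: 0.798
finger_force: 0.0
```

Request:
step_arm --rows '[[[0, 0, 0], [0, 0, 0], 0.8], [[0, 0, -0.02], [0, 0, 0], 0.8], [[0, 0, -0.03], [0, 0, 0], 0.8], [[0, 0, -0.03], [0, 0, 0], 0.8], [[0, 0, -0.03], [0, 0, 0], 0.8]]'

```text
time: 12.62
eef_pos: [0.6628, 0.1179, 0.1292]
eef_rot: [-3.141, 0.0, 1.429]
force: [0.6, 0.1, -0.5]
finger_gap: 0.801
finger_force: 0.0
```

Request:
step_arm --rows '[[[0, -0.03, 0], [0, 0, 0], 0.8], [[0, -0.04, 0], [0, 0, 0], 0.8], [[0, -0.04, 0], [0, 0, 0], 0.8], [[0, -0.04, 0], [0, 0, 0], 0.8], [[0, -0.04, 0], [0, 0, 0], 0.8]]'

```text
time: 13.03
eef_pos: [0.4731, 0.1448, 0.1279]
eef_rot: [3.142, 0.0, 1.429]
force: [-0.2, 1.1, 1.1]
finger_gap: 0.799
finger_force: 0.0
```

Request:
step_arm --rows '[[[0, 0, 0], [0, 0, 0], 0.8], [[0, 0, 0], [0, 0, 0], 0.8], [[0, 0, 0], [0, 0, 0], 0.8], [[0, 0, 0], [0, 0, 0], 0.8], [[0, 0, 0], [0, 0, 0], 0.8]]'

```text
time: 13.45
eef_pos: [0.4762, 0.1446, 0.1279]
eef_rot: [3.141, -0.0, 1.428]
force: [0.8, -0.2, 0.5]
finger_gap: 0.8
finger_force: 0.0
```

```bash
python3 - <<'E'
from h import *
st(); im=eyes.grab_frame("top"); cv2.imwrite("pics/top1.png",im); a=cv2.resize(im[145:225,270:400],None,fx=6,fy=6,interpolation=cv2.INTER_CUBIC); cv2.imwrite("pics/t1.png",a)
def P(n,r): print(n,(r[0]*[1000,1000,57.2958]).round(1),round(r[1]))
P("wedge",fit(im,"top",WEDGE,.038,(.655,.070,-.14)))
E
```

```text
{'time': 13.45, 'joints': [0.131, 0.2735, -0.3262, 0.9708, -0.0001, 1.8442], 'eef_pos': [0.4762, 0.1446, 0.1279], 'eef_rot': [3.1413, -0.0, 1.4284], 'force': [0.7777, -0.2451, 0.4882], 'finger_gap': 0.8005, 'finger_force': 0.0}
wedge [653.2  69.8 -12.9] 225
```

View pics/t1.png

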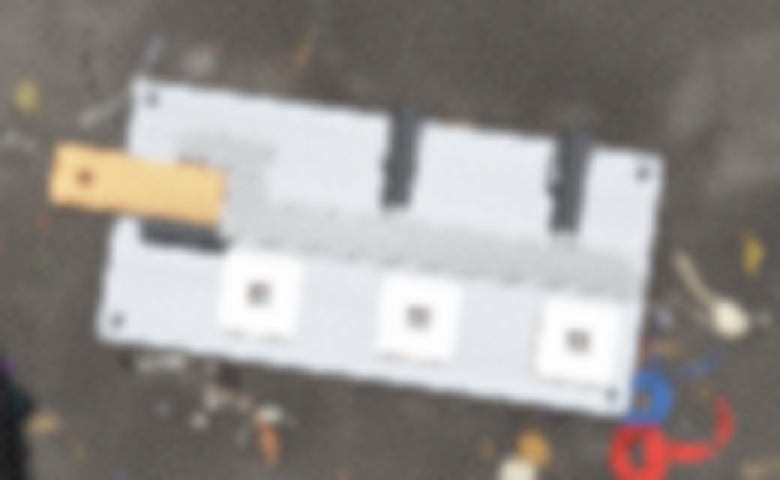

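The wedge is home, the bar is clear of the bobbins and all three flanges are visible: (259,292), (419,316) and (578,340) in the crop. I'll refit the jig frame from them.

```bash
python3 - <<'E'
from h import *
im=cv2.imread("pics/top1.png")
def P(n,r): print(n,(r[0]*[1000,1000,57.2958]).round(1),round(r[1]))
T=[(a+np.array([-.037,y]),b+np.array([-.037,y])) for y in(-.115,-.035,.045) for a,b in SQ]
P("jig by flanges",fit(im,"top",T,.042,(.6344,-.0184,-.1414),(.003,.003,.02)))
P("jig by deck",fit(im,"top",DECK,.012,(.6344,-.0184,-.1414),(.003,.003,.02)))
BL=loop([(-.017,.065),(-.005,.065),(-.005,.11),(-.017,.11)])
P("tray",fit(im,"top",TRAY,.021,(.453,-.326,-.05),(.01,.01,.05)))
j=np.array([.6344,-.0184,-.1414])
# bore blobs: dark centroids near each mandrel
for y in(-.115,-.035,.045):
    c,s=np.cos(j[2]),np.sin(j[2]); m=j[:2]+[c*-.037-s*y,s*-.037+c*y]
    u=proj("top",[*m,.042])[0]; x0,y0=u.round().astype(int); p=im[y0-4:y0+5,x0-4:x0+5].mean(2); w=np.clip(235-p,0,None); gy,gx=np.mgrid[y0-4:y0+5,x0-4:x0+5]
    q=[(w*gx).sum()/w.sum(),(w*gy).sum()/w.sum()]; print("bore",(px2w("top",q,.039)[0]*1000).round(1),"pred",(m*1000).round(1))
for o in whites(im,"top",.042): 
    if .38<o[0][0]<.66 and -.2<o[0][1]<.25: print(*o)
E
```

```text
jig by flanges [618.4 -17.   -8.1] 251
jig by deck [634.4 -18.5  -8.1] 475
tray [ 452.1 -324.2   -4.8] 209
bore [ 582.9 -128.    39. ] pred [ 581.6 -127. ]
bore [594.3 -48.3  39. ] pred [592.8 -47.8]
bore [605.4  32.1  39. ] pred [604.1  31.4]
[0.4381 0.1043] [39.5 39.5] 27.6 168 [288. 249.]
[0.4276 0.0413] [38.6 38.8] 51.0 162 [309. 253.]
```

Request:
step_arm --rows '[[[0, 0, 0], [0, 0, -6], 0.8], [[0, 0, 0], [0, 0, -6], 0.8], [[0, 0, 0], [0, 0, -6], 0.8], [[0, 0, 0], [0, 0, -6], 0.8], [[0, 0, 0], [0, 0, -6], 0.8]]'

```text
time: 13.92
eef_pos: [0.4757, 0.1447, 0.1277]
eef_rot: [-3.141, -0.0, 1.957]
force: [0.5, 0.3, 0.9]
finger_gap: 0.8
finger_force: 0.0
```

Request:
step_arm --rows '[[[0, 0, 0], [0, 0, -6], 0.8], [[0, 0, 0], [0, 0, -6], 0.8], [[0, 0, 0], [0, 0, -6], 0.8], [[0, 0, 0], [0, 0, -6], 0.8], [[0, 0, 0], [0, 0, -6], 0.8]]'

```text
time: 14.33
eef_pos: [0.4757, 0.1447, 0.1278]
eef_rot: [-3.141, -0.0, 2.481]
force: [-0.6, 0.1, 0.5]
finger_gap: 0.804
finger_force: 0.0
```

Request:
step_arm --rows '[[[0, 0, 0], [0, 0, -6], 0.8], [[0, 0, 0], [0, 0, -6], 0.8], [[0, 0, 0], [0, 0, -6], 0.8], [[0, 0, 0], [0, 0, -6], 0.8], [[0, 0, 0], [0, 0, -6], 0.8]]'

```text
time: 14.75
eef_pos: [0.4757, 0.1447, 0.1277]
eef_rot: [-3.141, -0.0, 3.005]
force: [-0.1, 0.3, 0.3]
finger_gap: 0.8
finger_force: 0.0
```

Request:
step_arm --rows '[[[-0.0144, -0.0254, 0], [0, 0, 0], 0.8], [[-0.0144, -0.0254, 0], [0, 0, 0], 0.8], [[-0.0144, -0.0254, 0], [0, 0, 0], 0.8], [[-0.0144, -0.0254, 0], [0, 0, 0], 0.8], [[-0.0144, -0.0254, 0], [0, 0, 0], 0.8]]'

```text
time: 15.17
eef_pos: [0.5293, 0.0072, 0.1278]
eef_rot: [-3.142, -0.0, 2.999]
force: [0.4, -0.2, -0.2]
finger_gap: 0.797
finger_force: 0.0
```

Request:
step_arm --rows '[[[-0.0144, -0.0254, 0], [0, 0, 0], 0.8], [[-0.0144, -0.0254, 0], [0, 0, 0], 0.8], [[-0.0144, -0.0254, 0], [0, 0, 0], 0.8], [[-0.0144, -0.0254, 0], [0, 0, 0], 0.8], [[-0.0144, -0.0254, 0], [0, 0, 0], 0.8]]'

```text
time: 15.58
eef_pos: [0.5825, -0.129, 0.1276]
eef_rot: [3.142, -0.0, 2.999]
force: [0.0, 0.1, -0.2]
finger_gap: 0.8
finger_force: 0.0
```

Request:
step_arm --rows '[[[0, 0, 0], [0, 0, 0], 0.8], [[0, 0, 0], [0, 0, 0], 0.8], [[0, 0, 0], [0, 0, 0], 0.8], [[0, 0, 0], [0, 0, 0], 0.8], [[0, 0, 0], [0, 0, 0], 0.8]]'

```text
time: 16.0
eef_pos: [0.5816, -0.1262, 0.128]
eef_rot: [3.141, -0.0, 3.001]
force: [0.1, 0.1, -0.8]
finger_gap: 0.8
finger_force: 0.0
```

```bash
cat >> h.py <<'E'
def go(x,y,z=None,yaw=None):
    """shifts (mm) along the tool axes as they stand, and wz (deg) needed"""
    s=st(); R=cv2.Rodrigues(np.zeros(3))[0]; from scipy.spatial.transform import Rotation as Q
    q=Q.from_euler("xyz",s["eef_rot"]); p=np.array(s["eef_pos"]); d=np.array([x,y,p[2] if z is None else z])-p
    print("tool shift mm",(q.as_matrix().T@d*1000).round(1),"wz",None if yaw is None else round(-((yaw-np.degrees(s["eef_rot"][2])+180)%360-180),2))
E
python3 -c "
from h import *
go(.5829,-.1275,.020,171.9)"
```

```text
{'time': 16.0, 'joints': [-0.3506, 0.4292, -0.0788, 1.063, 0.0001, -0.2097], 'eef_pos': [0.5816, -0.1262, 0.128], 'eef_rot': [3.1415, -0.0002, 3.0007], 'force': [0.0665, 0.1377, -0.8322], 'finger_gap': 0.8004, 'finger_force': 0.0}
tool shift mm [ -1.5  -1.1 108. ] wz 0.03
```

Request:
step_arm --rows '[[[-0.0015, -0.0011, 0.02], [0, 0, 0], 0.8], [[0, 0, 0.03], [0, 0, 0], 0.8], [[0, 0, 0.03], [0, 0, 0], 0.8], [[0, 0, 0.02], [0, 0, 0], 0.8], [[0, 0, 0.008], [0, 0, 0], 0.8]]' --grip_force 35

```text
time: 16.42
eef_pos: [0.5816, -0.1271, 0.0175]
eef_rot: [3.141, -0.003, 3.001]
force: [-0.2, 1.0, -0.9]
finger_gap: 0.802
finger_force: 0.0
```

Request:
step_arm --rows '[[[0, 0, 0], [0, 0, 0], 0.8], [[0, 0, 0], [0, 0, 0], 0.6], [[0, 0, 0], [0, 0, 0], 0.5], [[0, 0, 0], [0, 0, 0], 0.3], [[0, 0, 0], [0, 0, 0], 0.3]]'

```text
time: 16.83
eef_pos: [0.584, -0.1288, 0.0217]
eef_rot: [-3.141, 0.002, 3.0]
force: [-1.9, -0.7, 7.3]
finger_gap: 0.411
finger_force: 34.3
```

Request:
step_arm --rows '[[[0, 0, 0], [0, 0, 0], 0.3], [[0, 0, 0], [0, 0, 0], 0.3], [[0, 0, 0], [0, 0, 0], 0.3], [[0, 0, 0], [0, 0, 0], 0.3], [[0, 0, 0], [0, 0, 0], 0.3]]'

```text
time: 17.25
eef_pos: [0.584, -0.1288, 0.0216]
eef_rot: [-3.141, 0.003, 3.0]
force: [-1.5, -0.5, 7.1]
finger_gap: 0.414
finger_force: 34.3
```

Request:
step_arm --rows '[[[0, 0, -0.003], [0, 0, 0], 0.3], [[0, 0, -0.004], [0, 0, 0], 0.3], [[0, 0, -0.004], [0, 0, 0], 0.3], [[0, 0, 0], [0, 0, 0], 0.3], [[0, 0, 0], [0, 0, 0], 0.3]]'

```text
time: 17.67
eef_pos: [0.5835, -0.1287, 0.0316]
eef_rot: [-3.141, 0.001, 3.0]
force: [0.3, -4.0, 0.8]
finger_gap: 0.408
finger_force: 35.5
```

Request:
step_arm --rows '[[[0, 0, -0.01], [0, 0, 0], 0.3], [[0, 0, -0.02], [0, 0, 0], 0.3], [[0, 0, -0.02], [0, 0, 0], 0.3], [[0, 0, -0.02], [0, 0, 0], 0.3], [[0, 0, 0], [0, 0, 0], 0.3]]'

```text
time: 18.08
eef_pos: [0.5846, -0.1284, 0.1045]
eef_rot: [-3.141, 0.005, 3.0]
force: [1.2, 0.3, -0.3]
finger_gap: 0.412
finger_force: 36.8
```

Request:
step_arm --rows '[[[0, 0, 0], [0, 0, 0], 0.3], [[0, 0, 0], [0, 0, 0], 0.3], [[0, 0, 0], [0, 0, 0], 0.3], [[0, 0, 0], [0, 0, 0], 0.3], [[0, 0, 0], [0, 0, 0], 0.3]]'

```text
time: 18.5
eef_pos: [0.5828, -0.1281, 0.1003]
eef_rot: [3.141, -0.001, 3.0]
force: [0.0, -0.0, -0.1]
finger_gap: 0.412
finger_force: 36.8
```

```bash
python3 -c "
from h import *
go(.5138,-.3292,.015,175.2)"
```

```text
{'time': 18.5, 'joints': [-0.353, 0.4511, -0.1219, 0.999, 0.0001, -0.2111], 'eef_pos': [0.5828, -0.1281, 0.1003], 'eef_rot': [3.1413, -0.0012, 2.9997], 'force': [0.0361, -0.0352, -0.1099], 'finger_gap': 0.4122, 'finger_force': 36.7724}
tool shift mm [  39.8 -208.8   85.3] wz -3.33
```

Request:
step_arm --rows '[[[0.008, -0.035, 0], [0, 0, -1.1], 0.3], [[0.008, -0.035, 0], [0, 0, -1.1], 0.3], [[0.008, -0.035, 0], [0, 0, -1.1], 0.3], [[0.008, -0.035, 0], [0, 0, 0], 0.3], [[0.008, -0.035, 0], [0, 0, 0], 0.3]]'

```text
time: 18.92
eef_pos: [0.5237, -0.2993, 0.1007]
eef_rot: [3.141, -0.0, 3.058]
force: [0.1, 0.0, -1.2]
finger_gap: 0.411
finger_force: 36.8
```

Request:
step_arm --rows '[[[0, -0.03, 0], [0, 0, 0], 0.3], [[0, 0, 0.02], [0, 0, 0], 0.3], [[0, 0, 0.02], [0, 0, 0], 0.3], [[0, 0, 0.02], [0, 0, 0], 0.3], [[0, 0, 0], [0, 0, 0], 0.3]]'

```text
time: 19.33
eef_pos: [0.5203, -0.3267, 0.0373]
eef_rot: [3.138, -0.005, 3.057]
force: [-0.7, 0.4, -1.9]
finger_gap: 0.407
finger_force: 36.8
```

Request:
step_arm --rows '[[[0, 0, 0], [0, 0, 0], 0.3], [[0, 0, 0.01], [0, 0, 0], 0.3], [[0, 0, 0.01], [0, 0, 0], 0.3], [[0, 0, 0.003], [0, 0, 0], 0.3], [[0, 0, 0], [0, 0, 0], 0.3]]'

```text
time: 19.75
eef_pos: [0.5218, -0.3274, 0.0172]
eef_rot: [3.141, -0.001, 3.058]
force: [-0.4, -0.8, -0.7]
finger_gap: 0.41
finger_force: 36.8
```

Request:
step_arm --rows '[[[0, 0, 0], [0, 0, 0], 0.3], [[0, 0, 0], [0, 0, 0], 0.45], [[0, 0, 0], [0, 0, 0], 0.55], [[0, 0, 0], [0, 0, 0], 0.6], [[0, 0, 0], [0, 0, 0], 0.6]]'

```text
time: 20.17
eef_pos: [0.5222, -0.328, 0.0183]
eef_rot: [-3.141, 0.0, 3.057]
force: [-0.1, -1.3, -0.1]
finger_gap: 0.595
finger_force: 0.0
```

Request:
step_arm --rows '[[[0, 0, 0], [0, 0, 0], 0.6], [[0, 0, -0.01], [0, 0, 0], 0.6], [[0, 0, -0.03], [0, 0, 0], 0.6], [[0, 0, -0.03], [0, 0, 0], 0.6], [[0, 0, -0.03], [0, 0, 0], 0.8]]'

```text
time: 20.58
eef_pos: [0.5218, -0.3277, 0.1199]
eef_rot: [3.141, -0.0, 3.057]
force: [1.0, -0.3, -0.0]
finger_gap: 0.724
finger_force: 0.0
```

```bash
python3 -c "
from h import *
go(.5943,-.0490,.02,171.9)"
```

```text
{'time': 20.5833, 'joints': [-0.6928, 0.4684, -0.0345, 1.0682, -0.0, -0.6086], 'eef_pos': [0.5218, -0.3277, 0.1199], 'eef_rot': [3.1415, -0.0002, 3.0574], 'force': [0.953, -0.3321, -0.0027], 'finger_gap': 0.7238, 'finger_force': 0.0}
tool shift mm [-48.8 283.7  99.9] wz 3.27
```

Request:
step_arm --rows '[[[-0.0061, 0.0355, 0], [0, 0, 0], 0.8], [[-0.0061, 0.0355, 0], [0, 0, 0], 0.8], [[-0.0061, 0.0355, 0], [0, 0, 0], 0.8], [[-0.0061, 0.0355, 0], [0, 0, 0], 0.8], [[-0.0061, 0.0355, 0], [0, 0, 0], 0.8]]'

```text
time: 21.0
eef_pos: [0.5676, -0.152, 0.119]
eef_rot: [-3.141, 0.001, 3.057]
force: [0.6, 0.0, 0.2]
finger_gap: 0.801
finger_force: 0.0
```

Request:
step_arm --rows '[[[-0.0061, 0.0355, 0], [0, 0, 0], 0.8], [[-0.0061, 0.0355, 0], [0, 0, 0], 0.8], [[-0.0061, 0.0355, 0], [0, 0, 0], 0.8], [[0, 0, 0], [0, 0, 3.27], 0.8], [[0, 0, 0], [0, 0, 0], 0.8]]'

```text
time: 21.42
eef_pos: [0.5949, -0.0472, 0.1187]
eef_rot: [-3.142, 0.001, 3.001]
force: [-0.4, -1.0, -0.1]
finger_gap: 0.802
finger_force: 0.0
```

Request:
step_arm --rows '[[[0, 0, 0.02], [0, 0, 0], 0.8], [[0, 0, 0.02], [0, 0, 0], 0.8], [[0, 0, 0], [0, 0, 0], 0.8], [[0, 0, 0], [0, 0, 0], 0.8], [[0, 0, 0], [0, 0, 0], 0.8]]'

```text
time: 21.83
eef_pos: [0.5949, -0.0497, 0.0792]
eef_rot: [-3.141, 0.001, 3.0]
force: [0.7, 0.1, 0.5]
finger_gap: 0.802
finger_force: 0.0
```

```bash
python3 -c "
from h import *
go(.5943,-.0490,.02,171.9)"
```

```text
{'time': 21.8333, 'joints': [-0.2198, 0.4664, -0.158, 0.9454, -0.0001, -0.0783], 'eef_pos': [0.5949, -0.0497, 0.0792], 'eef_rot': [-3.1414, 0.0009, 3.0], 'force': [0.6804, 0.148, 0.4746], 'finger_gap': 0.8018, 'finger_force': 0.0}
tool shift mm [ 0.8  0.7 59.2] wz -0.01
```

Request:
step_arm --rows '[[[0.0006, 0.0004, 0.02], [0, 0, 0], 0.8], [[0, 0, 0.02], [0, 0, 0], 0.8], [[0, 0, 0.013], [0, 0, 0], 0.8], [[0, 0, 0.0055], [0, 0, 0], 0.8], [[0, 0, 0], [0, 0, 0], 0.8]]'

```text
time: 22.25
eef_pos: [0.594, -0.0487, 0.0195]
eef_rot: [3.142, -0.001, 3.0]
force: [0.5, -0.7, -0.1]
finger_gap: 0.797
finger_force: 0.0
```

Request:
step_arm --rows '[[[0, 0, 0], [0, 0, 0], 0.7], [[0, 0, 0], [0, 0, 0], 0.5], [[0, 0, 0], [0, 0, 0], 0.4], [[0, 0, 0], [0, 0, 0], 0.3], [[0, 0, 0], [0, 0, 0], 0.3]]'

```text
time: 22.67
eef_pos: [0.5947, -0.0495, 0.0208]
eef_rot: [-3.14, 0.002, 3.0]
force: [-1.9, -5.3, 8.8]
finger_gap: 0.409
finger_force: 34.3
```

Request:
step_arm --rows '[[[0, 0, 0], [0, 0, 0], 0.3], [[0, 0, 0], [0, 0, 0], 0.3], [[0, 0, 0], [0, 0, 0], 0.3], [[0, 0, 0], [0, 0, 0], 0.3], [[0, 0, 0], [0, 0, 0], 0.3]]'

```text
time: 23.08
eef_pos: [0.5947, -0.0494, 0.0208]
eef_rot: [-3.14, 0.002, 3.0]
force: [-3.6, -5.3, 7.9]
finger_gap: 0.409
finger_force: 34.3
```

Request:
step_arm --rows '[[[0, 0, -0.003], [0, 0, 0], 0.3], [[0, 0, -0.004], [0, 0, 0], 0.3], [[0, 0, -0.004], [0, 0, 0], 0.3], [[0, 0, 0], [0, 0, 0], 0.3], [[0, 0, 0], [0, 0, 0], 0.3]]'

```text
time: 23.5
eef_pos: [0.5943, -0.0493, 0.0314]
eef_rot: [-3.14, 0.001, 3.0]
force: [-2.2, -4.7, 2.0]
finger_gap: 0.41
finger_force: 35.8
```

Request:
step_arm --rows '[[[0, 0, -0.01], [0, 0, 0], 0.3], [[0, 0, -0.02], [0, 0, 0], 0.3], [[0, 0, -0.02], [0, 0, 0], 0.3], [[0, 0, -0.02], [0, 0, 0], 0.3], [[0, 0, 0], [0, 0, 0], 0.3]]'

```text
time: 23.92
eef_pos: [0.5959, -0.0489, 0.1047]
eef_rot: [-3.141, 0.006, 3.0]
force: [1.1, -0.6, -0.3]
finger_gap: 0.416
finger_force: 36.5
```

Request:
step_arm --rows '[[[0, 0, 0], [0, 0, 0], 0.3], [[0, 0, 0], [0, 0, 0], 0.3], [[0, 0, 0], [0, 0, 0], 0.3], [[0, 0, 0], [0, 0, 0], 0.3], [[0, 0, 0], [0, 0, 0], 0.3]]'

```text
time: 24.33
eef_pos: [0.5937, -0.0484, 0.0998]
eef_rot: [3.141, -0.001, 3.0]
force: [0.5, 0.1, -1.0]
finger_gap: 0.413
finger_force: 36.5
```

```bash
python3 -c "
from h import *
go(.4560,-.3240,.015,175.2)"
```

```text
{'time': 24.3333, 'joints': [-0.2182, 0.4499, -0.1255, 0.9966, 0.0, -0.0768], 'eef_pos': [0.5937, -0.0484, 0.0998], 'eef_rot': [3.1415, -0.0011, 3.0002], 'force': [0.4927, 0.0773, -0.9805], 'finger_gap': 0.4129, 'finger_force': 36.5146}
tool shift mm [  97.4 -292.2   84.9] wz -3.3
```

Request:
step_arm --rows '[[[0.0122, -0.0365, 0], [0, 0, 0], 0.3], [[0.0122, -0.0365, 0], [0, 0, 0], 0.3], [[0.0122, -0.0365, 0], [0, 0, 0], 0.3], [[0.0122, -0.0365, 0], [0, 0, 0], 0.3], [[0.0122, -0.0365, 0], [0, 0, 0], 0.3]]'

```text
time: 24.75
eef_pos: [0.5068, -0.2218, 0.1002]
eef_rot: [3.141, -0.0, 3.001]
force: [1.0, -0.5, -1.0]
finger_gap: 0.413
finger_force: 36.6
```

Request:
step_arm --rows '[[[0.0122, -0.0365, 0], [0, 0, 0], 0.3], [[0.0122, -0.0365, 0], [0, 0, 0], 0.3], [[0.0122, -0.0365, 0], [0, 0, 0], 0.3], [[0, 0, 0.01], [0, 0, -3.3], 0.3], [[0, 0, 0.02], [0, 0, 0], 0.3]]'

```text
time: 25.17
eef_pos: [0.4561, -0.3267, 0.0714]
eef_rot: [-3.139, 0.002, 3.058]
force: [0.1, 0.1, -0.3]
finger_gap: 0.41
finger_force: 36.6
```

Request:
step_arm --rows '[[[0, 0, 0.02], [0, 0, 0], 0.3], [[0, 0, 0.02], [0, 0, 0], 0.3], [[0, 0, 0.0085], [0, 0, 0], 0.3], [[0, 0, 0.0045], [0, 0, 0], 0.3], [[0, 0, 0], [0, 0, 0], 0.3]]'

```text
time: 25.58
eef_pos: [0.4561, -0.3236, 0.017]
eef_rot: [3.141, -0.001, 3.058]
force: [-0.0, -0.3, 0.3]
finger_gap: 0.406
finger_force: 36.5
```

Request:
step_arm --rows '[[[0, 0, 0], [0, 0, 0], 0.3], [[0, 0, 0], [0, 0, 0], 0.45], [[0, 0, 0], [0, 0, 0], 0.55], [[0, 0, 0], [0, 0, 0], 0.6], [[0, 0, 0], [0, 0, 0], 0.6]]'

```text
time: 26.0
eef_pos: [0.4565, -0.324, 0.018]
eef_rot: [-3.141, 0.001, 3.058]
force: [0.4, 0.4, -0.7]
finger_gap: 0.599
finger_force: 0.0
```

Request:
step_arm --rows '[[[0, 0, 0], [0, 0, 0], 0.6], [[0, 0, -0.01], [0, 0, 0], 0.6], [[0, 0, -0.03], [0, 0, 0], 0.6], [[0, 0, -0.03], [0, 0, 0], 0.6], [[0, 0, -0.03], [0, 0, 0], 0.8]]'

```text
time: 26.42
eef_pos: [0.456, -0.3236, 0.1194]
eef_rot: [3.141, -0.0, 3.058]
force: [0.7, -0.7, 0.1]
finger_gap: 0.722
finger_force: 0.0
```

```bash
python3 -c "
from h import *
go(.6052,.0292,.02,171.9)"
```

```text
{'time': 26.4167, 'joints': [-0.7628, 0.3775, -0.1898, 1.0038, 0.0, -0.6791], 'eef_pos': [0.456, -0.3236, 0.1194], 'eef_rot': [3.1414, -0.0003, 3.0578], 'force': [0.7472, -0.6981, 0.1241], 'finger_gap': 0.7224, 'finger_force': 0.0}
tool shift mm [-119.2  364.    99.5] wz 3.3
```

Request:
step_arm --rows '[[[-0.0119, 0.0364, 0], [0, 0, 0], 0.8], [[-0.0119, 0.0364, 0], [0, 0, 0], 0.8], [[-0.0119, 0.0364, 0], [0, 0, 0], 0.8], [[-0.0119, 0.0364, 0], [0, 0, 0], 0.8], [[-0.0119, 0.0364, 0], [0, 0, 0], 0.8]]'

```text
time: 26.83
eef_pos: [0.5313, -0.1458, 0.1185]
eef_rot: [-3.141, 0.001, 3.058]
force: [1.4, -1.4, 0.5]
finger_gap: 0.802
finger_force: 0.0
```

Request:
step_arm --rows '[[[-0.0119, 0.0364, 0], [0, 0, 0], 0.8], [[-0.0119, 0.0364, 0], [0, 0, 0], 0.8], [[-0.0119, 0.0364, 0], [0, 0, 0], 0.8], [[-0.0119, 0.0364, 0], [0, 0, 0], 0.8], [[-0.0119, 0.0364, 0], [0, 0, 0], 0.8]]'

```text
time: 27.25
eef_pos: [0.6057, 0.0309, 0.1185]
eef_rot: [-3.142, 0.001, 3.058]
force: [0.4, -0.4, 0.2]
finger_gap: 0.801
finger_force: 0.0
```

Request:
step_arm --rows '[[[0, 0, 0.02], [0, 0, 3.3], 0.8], [[0, 0, 0.02], [0, 0, 0], 0.8], [[0, 0, 0], [0, 0, 0], 0.8], [[0, 0, 0], [0, 0, 0], 0.8], [[0, 0, 0], [0, 0, 0], 0.8]]'

```text
time: 27.67
eef_pos: [0.6057, 0.0285, 0.0789]
eef_rot: [3.142, 0.001, 3.0]
force: [-0.4, 0.3, 0.0]
finger_gap: 0.802
finger_force: 0.0
```

```bash
python3 -c "
from h import *
go(.6052,.0292,.0205,171.9)"
```

```text
{'time': 27.6667, 'joints': [-0.0872, 0.481, -0.1327, 0.9561, -0.0, 0.0543], 'eef_pos': [0.6057, 0.0285, 0.0789], 'eef_rot': [3.1416, 0.001, 3.0001], 'force': [-0.3921, 0.2972, 0.0159], 'finger_gap': 0.8022, 'finger_force': 0.0}
tool shift mm [ 0.6  0.6 58.4] wz -0.01
```

Request:
step_arm --rows '[[[0.0005, 0.0005, 0.02], [0, 0, 0], 0.8], [[0, 0, 0.02], [0, 0, 0], 0.8], [[0, 0, 0.013], [0, 0, 0], 0.8], [[0, 0, 0.0055], [0, 0, 0], 0.8], [[0, 0, 0], [0, 0, 0], 0.8]]'

```text
time: 28.08
eef_pos: [0.6048, 0.0291, 0.0191]
eef_rot: [-3.142, -0.0, 3.0]
force: [-0.6, -0.4, 0.8]
finger_gap: 0.801
finger_force: 0.0
```

Request:
step_arm --rows '[[[0, 0, 0], [0, 0, 0], 0.7], [[0, 0, 0], [0, 0, 0], 0.5], [[0, 0, 0], [0, 0, 0], 0.4], [[0, 0, 0], [0, 0, 0], 0.3], [[0, 0, 0], [0, 0, 0], 0.3]]'

```text
time: 28.5
eef_pos: [0.6056, 0.0294, 0.0202]
eef_rot: [3.142, 0.002, 3.0]
force: [-1.6, 0.3, 7.2]
finger_gap: 0.411
finger_force: 34.2
```

Request:
step_arm --rows '[[[0, 0, 0], [0, 0, 0], 0.3], [[0, 0, 0], [0, 0, 0], 0.3], [[0, 0, 0], [0, 0, 0], 0.3], [[0, 0, 0], [0, 0, 0], 0.3], [[0, 0, 0], [0, 0, 0], 0.3]]'

```text
time: 28.92
eef_pos: [0.6056, 0.0294, 0.0202]
eef_rot: [-3.142, 0.002, 3.0]
force: [-1.4, 0.1, 7.4]
finger_gap: 0.408
finger_force: 34.2
```

Request:
step_arm --rows '[[[0, 0, -0.003], [0, 0, 0], 0.3], [[0, 0, -0.004], [0, 0, 0], 0.3], [[0, 0, -0.004], [0, 0, 0], 0.3], [[0, 0, 0], [0, 0, 0], 0.3], [[0, 0, 0], [0, 0, 0], 0.3]]'

```text
time: 29.33
eef_pos: [0.6051, 0.0295, 0.0304]
eef_rot: [3.142, 0.001, 3.0]
force: [0.1, 0.9, -0.8]
finger_gap: 0.414
finger_force: 34.9
```

Request:
step_arm --rows '[[[0, -0.0005, 0], [0, 0, 0], 0.3], [[0, -0.0005, 0], [0, 0, 0], 0.3], [[0, 0, 0], [0, 0, 0], 0.3], [[0, 0, 0], [0, 0, 0], 0.3], [[0, 0, 0], [0, 0, 0], 0.3]]'

```text
time: 29.75
eef_pos: [0.6047, 0.0285, 0.0298]
eef_rot: [-3.142, -0.0, 3.0]
force: [-0.3, 0.8, -1.7]
finger_gap: 0.413
finger_force: 34.9
```

Request:
step_arm --rows '[[[0.001, 0, 0], [0, 0, 0], 0.3], [[0.001, 0, 0], [0, 0, 0], 0.3], [[0, 0, 0], [0, 0, 0], 0.3], [[0, 0, 0], [0, 0, 0], 0.3], [[0, 0, 0], [0, 0, 0], 0.3]]'

```text
time: 30.17
eef_pos: [0.604, 0.0286, 0.0302]
eef_rot: [3.142, 0.002, 3.0]
force: [5.8, -1.7, -4.7]
finger_gap: 0.41
finger_force: 35.6
```

Request:
step_arm --rows '[[[-0.002, 0, 0], [0, 0, 0], 0.3], [[-0.002, 0, 0], [0, 0, 0], 0.3], [[0, 0, 0], [0, 0, 0], 0.3], [[0, 0, 0], [0, 0, 0], 0.3], [[0, 0, 0], [0, 0, 0], 0.3]]'

```text
time: 30.58
eef_pos: [0.6064, 0.0283, 0.0298]
eef_rot: [-3.142, -0.001, 3.0]
force: [-0.7, 0.2, -1.4]
finger_gap: 0.406
finger_force: 35.9
```

Request:
step_arm --rows '[[[0, 0, -0.01], [0, 0, 0], 0.3], [[0, 0, -0.02], [0, 0, 0], 0.3], [[0, 0, -0.02], [0, 0, 0], 0.3], [[0, 0, -0.02], [0, 0, 0], 0.3], [[0, 0, 0], [0, 0, 0], 0.3]]'

```text
time: 31.0
eef_pos: [0.6086, 0.0281, 0.1045]
eef_rot: [3.141, 0.006, 3.0]
force: [0.9, 0.4, -0.9]
finger_gap: 0.41
finger_force: 35.9
```

```bash
python3 -c "
from h import *
go(.390,-.318,.017,175.2)"
```

```text
{'time': 31.0, 'joints': [-0.0875, 0.4634, -0.088, 1.0136, 0.0, 0.0538], 'eef_pos': [0.6086, 0.0281, 0.1045], 'eef_rot': [3.1413, 0.0058, 3.0003], 'force': [0.8661, 0.4128, -0.9212], 'finger_gap': 0.4101, 'finger_force': 35.9346}
tool shift mm [ 168.2 -373.5   86.4] wz -3.29
```

Request:
step_arm --rows '[[[0.0139, -0.0311, 0], [0, 0, 0], 0.3], [[0.0139, -0.0311, 0], [0, 0, 0], 0.3], [[0.0139, -0.0311, 0], [0, 0, 0], 0.3], [[0.0139, -0.0311, 0], [0, 0, 0], 0.3], [[0.0139, -0.0311, 0], [0, 0, 0], 0.3]]'

```text
time: 31.42
eef_pos: [0.5151, -0.117, 0.1003]
eef_rot: [-3.141, 0.001, 3.001]
force: [0.8, -0.7, -1.1]
finger_gap: 0.412
finger_force: 35.9
```

Request:
step_arm --rows '[[[0.0139, -0.0311, 0], [0, 0, 0], 0.3], [[0.0139, -0.0311, 0], [0, 0, 0], 0.3], [[0.0139, -0.0311, 0], [0, 0, 0], 0.3], [[0.0139, -0.0311, 0], [0, 0, 0], 0.3], [[0.0139, -0.0311, 0], [0, 0, 0], 0.3]]'

```text
time: 31.83
eef_pos: [0.4243, -0.2613, 0.1004]
eef_rot: [-3.141, 0.001, 3.0]
force: [0.3, -0.6, -1.6]
finger_gap: 0.411
finger_force: 35.9
```

Request:
step_arm --rows '[[[0.0139, -0.0311, 0], [0, 0, 0], 0.3], [[0.0139, -0.0311, 0], [0, 0, 0], 0.3], [[0, 0, 0.01], [0, 0, -3.3], 0.3], [[0, 0, 0.02], [0, 0, 0], 0.3], [[0, 0, 0.02], [0, 0, 0], 0.3]]'

```text
time: 32.25
eef_pos: [0.389, -0.3188, 0.0501]
eef_rot: [-3.14, 0.002, 3.057]
force: [0.5, 0.4, -1.0]
finger_gap: 0.411
finger_force: 35.9
```

Request:
step_arm --rows '[[[0, 0, 0.02], [0, 0, 0], 0.3], [[0, 0, 0.0095], [0, 0, 0], 0.3], [[0, 0, 0.0035], [0, 0, 0], 0.3], [[0, 0, 0], [0, 0, 0], 0.3], [[0, 0, 0], [0, 0, 0], 0.3]]'

```text
time: 32.67
eef_pos: [0.3893, -0.318, 0.0176]
eef_rot: [-3.141, 0.0, 3.058]
force: [-0.0, 0.9, -1.0]
finger_gap: 0.411
finger_force: 35.9
```

Request:
step_arm --rows '[[[0, 0, 0], [0, 0, 0], 0.3], [[0, 0, 0], [0, 0, 0], 0.45], [[0, 0, 0], [0, 0, 0], 0.55], [[0, 0, 0], [0, 0, 0], 0.6], [[0, 0, 0], [0, 0, 0], 0.6]]'

```text
time: 33.08
eef_pos: [0.3891, -0.3178, 0.0172]
eef_rot: [-3.141, 0.0, 3.058]
force: [0.5, -0.3, -0.6]
finger_gap: 0.601
finger_force: 0.0
```

Request:
step_arm --rows '[[[0, 0, 0], [0, 0, 0], 0.6], [[0, 0, -0.01], [0, 0, 0], 0.6], [[0, 0, -0.03], [0, 0, 0], 0.6], [[0, 0, -0.03], [0, 0, 0], 0.6], [[0, 0, -0.03], [0, 0, 0], 0.8]]'

```text
time: 33.5
eef_pos: [0.3887, -0.3174, 0.1181]
eef_rot: [3.141, -0.001, 3.058]
force: [0.0, -0.1, 0.4]
finger_gap: 0.729
finger_force: 0.0
```

Request:
step_arm --rows '[[[0.03, 0, 0], [0, 0, 0], 0.8], [[0.04, 0, 0], [0, 0, 0], 0.8], [[0, 0, 0], [0, 0, 0], 0.8], [[0, 0, 0], [0, 0, 0], 0.8], [[0, 0, 0], [0, 0, 0], 0.8]]'

```text
time: 33.92
eef_pos: [0.3195, -0.3122, 0.1172]
eef_rot: [-3.141, 0.001, 3.057]
force: [0.5, 0.1, 0.5]
finger_gap: 0.8
finger_force: 0.0
```

```bash
python3 - <<'E'
from h import *
st(); im=eyes.grab_frame("top"); cv2.imwrite("pics/top2.png",im); cv2.imwrite("pics/t2.png",cv2.resize(im[140:300,250:470],None,fx=3.6,fy=3.6,interpolation=cv2.INTER_CUBIC))
for o in whites(im,"top",.03):
    if .33<o[0][0]<.66 and -.4<o[0][1]<.25: print(*o)
E
```

```text
{'time': 33.9167, 'joints': [-0.9567, 0.2013, -0.461, 0.9077, 0.0001, -0.8723], 'eef_pos': [0.3195, -0.3122, 0.1172], 'eef_rot': [-3.1411, 0.0006, 3.0572], 'force': [0.491, 0.0847, 0.5139], 'finger_gap': 0.7997, 'finger_force': 0.0}
[ 0.5204 -0.3277] [42.2 48.4] 89.3 222 [432. 223.]
[0.4736 0.1696] [39.3 41. ] 9.4 170 [266. 237.]
[0.472  0.0669] [39.7 40. ] 30.3 167 [300. 238.]
[ 0.4562 -0.3242] [41.9 48.1] 89.1 219 [431. 245.]
[0.4273 0.0416] [39.6 40.3] 51.8 168 [309. 253.]
[ 0.3885 -0.3184] [42.5 48. ] 84.9 218 [429. 267.]
```

View pics/t2.png

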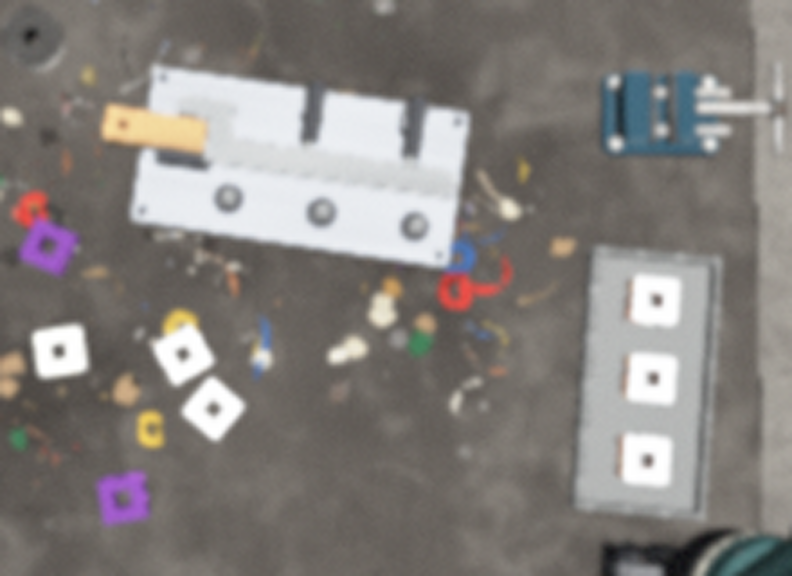

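The tray at crop (650,380) holds three upright bobbins. One bare bobbin has been knocked to about (184,354), close to the one at (213,408), and the mandrels at (229,198), (321,212) and (414,226) are bare.

```bash
cat > m2.py <<'E'
from h import *
import sys
im=cv2.imread(sys.argv[1])
def P(n,r): print(n,(r[0]*[1000,1000,57.2958]).round(1),round(r[1]))
for o in whites(im,"top",.03):
    x,y=o[0]
    if .33<x<.56 and -.4<y<.25:
        t=y<-.25; a=np.radians(-4.8 if t else o[2])
        P("tray" if t else "former",fit(im,"top",SQ,.036 if t else .03,(x,y,a),(.002,.002,.03)))
for m in((.5829,-.1275),(.5942,-.0481),(.6055,.0314)):
    u=proj("top",[*m,.034])[0]; x0,y0=u.round().astype(int); p=im[y0-6:y0+7,x0-6:x0+7].mean(2); w=(p<185).astype(float)*(200-p); gy,gx=np.mgrid[y0-6:y0+7,x0-6:x0+7]
    print("mandrel",(px2w("top",[(w*gx).sum()/w.sum(),(w*gy).sum()/w.sum()],.03)[0]*1000).round(1))
E
python3 m2.py pics/top2.png
```

```text
tray [ 520.2 -325.    -6.9] 288
former [473.8 170.1   1.3] 510
former [471.7  66.8  29.4] 483
tray [ 455.3 -321.1   -6.9] 287
former [426.9  41.7  49.7] 514
tray [ 388.9 -315.7   -0.7] 295
mandrel [ 579.4 -123.6   30. ]
mandrel [590.2 -46.3  30. ]
mandrel [601.1  31.1  30. ]
```

```bash
python3 -c "
from h import *
go(.4722,.0646,.009,209.4)"
```

```text
{'time': 33.9667, 'joints': [-0.9561, 0.2019, -0.4605, 0.9077, 0.0001, -0.8724], 'eef_pos': [0.3199, -0.3123, 0.1171], 'eef_rot': [-3.1412, 0.0005, 3.0579], 'force': [0.571, 1.0382, -0.6304], 'finger_gap': 0.7994, 'finger_force': 0.0}
tool shift mm [-120.2  388.3  108. ] wz -34.2
```

Request:
step_arm --rows '[[[-0.01, 0.0324, 0], [0, 0, 0], 0.8], [[-0.01, 0.0324, 0], [0, 0, 0], 0.8], [[-0.01, 0.0324, 0], [0, 0, 0], 0.8], [[-0.01, 0.0324, 0], [0, 0, 0], 0.8], [[-0.01, 0.0324, 0], [0, 0, 0], 0.8]]' --grip_force 25

```text
time: 34.38
eef_pos: [0.3838, -0.153, 0.1169]
eef_rot: [3.142, 0.0, 3.058]
force: [1.0, -1.0, -0.6]
finger_gap: 0.8
finger_force: 0.0
```

Request:
step_arm --rows '[[[-0.01, 0.0324, 0], [0, 0, 0], 0.8], [[-0.01, 0.0324, 0], [0, 0, 0], 0.8], [[-0.01, 0.0324, 0], [0, 0, 0], 0.8], [[-0.01, 0.0324, 0], [0, 0, 0], 0.8], [[-0.01, 0.0324, 0], [0, 0, 0], 0.8]]'

```text
time: 34.8
eef_pos: [0.4472, 0.0049, 0.1169]
eef_rot: [3.142, 0.0, 3.059]
force: [0.4, -0.9, 0.4]
finger_gap: 0.801
finger_force: 0.0
```

Request:
step_arm --rows '[[[-0.01, 0.0324, 0], [0, 0, 0], 0.8], [[-0.01, 0.0324, 0], [0, 0, 0], 0.8], [[0, 0, 0], [0, 0, -6.84], 0.8], [[0, 0, 0], [0, 0, -6.84], 0.8], [[0, 0, 0], [0, 0, -6.84], 0.8]]'

```text
time: 35.22
eef_pos: [0.4721, 0.067, 0.1166]
eef_rot: [3.141, -0.0, -2.859]
force: [-0.7, -0.6, -0.1]
finger_gap: 0.801
finger_force: 0.0
```

Request:
step_arm --rows '[[[0, 0, 0.02], [0, 0, -6.84], 0.8], [[0, 0, 0.02], [0, 0, -6.84], 0.8], [[0, 0, 0.01], [0, 0, 0], 0.8], [[0, 0, 0], [0, 0, 0], 0.8], [[0, 0, 0], [0, 0, 0], 0.8]]'

```text
time: 35.63
eef_pos: [0.4716, 0.066, 0.0667]
eef_rot: [3.141, -0.001, -2.629]
force: [0.6, 0.7, 0.8]
finger_gap: 0.796
finger_force: 0.0
```

```bash
python3 -c "
from h import *
go(.4722,.0646,.009,209.4)"
```

```text
{'time': 35.6333, 'joints': [-0.0323, 0.2987, -0.481, 0.7922, 0.0, -0.5454], 'eef_pos': [0.4716, 0.066, 0.0667], 'eef_rot': [3.141, -0.0009, -2.6285], 'force': [0.5683, 0.6833, 0.8487], 'finger_gap': 0.7958, 'finger_force': 0.0}
tool shift mm [ 0.1 -1.6 57.7] wz -0.0
```

Request:
step_arm --rows '[[[0, -0.0016, 0.02], [0, 0, 0], 0.8], [[0, 0, 0.02], [0, 0, 0], 0.8], [[0, 0, 0.012], [0, 0, 0], 0.8], [[0, 0, 0.005], [0, 0, 0], 0.8], [[0, 0, 0], [0, 0, 0], 0.8]]'

```text
time: 36.05
eef_pos: [0.4723, 0.0643, 0.0098]
eef_rot: [3.141, -0.0, -2.629]
force: [-0.5, 0.0, -0.1]
finger_gap: 0.804
finger_force: 0.0
```

Request:
step_arm --rows '[[[0, 0, 0], [0, 0, 0], 0.7], [[0, 0, 0], [0, 0, 0], 0.55], [[0, 0, 0], [0, 0, 0], 0.45], [[0, 0, 0], [0, 0, 0], 0.3], [[0, 0, 0], [0, 0, 0], 0.3]]'

```text
time: 36.47
eef_pos: [0.4728, 0.0641, 0.0109]
eef_rot: [-3.141, 0.001, -2.628]
force: [-1.3, 1.4, 8.9]
finger_gap: 0.416
finger_force: 24.1
```

Request:
step_arm --rows '[[[0, 0, 0], [0, 0, 0], 0.3], [[0, 0, 0], [0, 0, 0], 0.3], [[0, 0, -0.005], [0, 0, 0], 0.3], [[0, 0, -0.02], [0, 0, 0], 0.3], [[0, 0, -0.02], [0, 0, 0], 0.3]]'

```text
time: 36.88
eef_pos: [0.4716, 0.0641, 0.0557]
eef_rot: [3.141, -0.001, -2.629]
force: [0.6, 0.3, -0.5]
finger_gap: 0.41
finger_force: 25.2
```

Request:
step_arm --rows '[[[0, 0, -0.02], [0, 0, 6.25], 0.3], [[0, 0, -0.015], [0, 0, 6.25], 0.3], [[0, 0, 0], [0, 0, 6.25], 0.3], [[0, 0, 0], [0, 0, 6.25], 0.3], [[0, 0, 0], [0, 0, 6.25], 0.3]]'

```text
time: 37.3
eef_pos: [0.4724, 0.0641, 0.0909]
eef_rot: [-3.142, 0.001, 3.104]
force: [-0.1, -0.8, -0.6]
finger_gap: 0.411
finger_force: 25.2
```

Request:
step_arm --rows '[[[0, 0, 0], [0, 0, 6.25], 0.3], [[0, 0, 0], [0, 0, 0], 0.3], [[0, 0, 0], [0, 0, 0], 0.3], [[0, 0, 0], [0, 0, 0], 0.3], [[0, 0, 0], [0, 0, 0], 0.3]]'

```text
time: 37.72
eef_pos: [0.4721, 0.0641, 0.0901]
eef_rot: [-3.142, 0.0, 3.003]
force: [-0.7, -0.3, -1.7]
finger_gap: 0.412
finger_force: 25.2
```

```bash
python3 -c "
from h import *
go(.5940,-.0502,.048,171.9)"
```

```text
{'time': 37.7167, 'joints': [-0.0363, 0.274, -0.4422, 0.8545, -0.0, 0.1024], 'eef_pos': [0.4721, 0.0641, 0.0901], 'eef_rot': [-3.1416, 0.0, 3.0029], 'force': [-0.6732, -0.3454, -1.656], 'finger_gap': 0.4117, 'finger_force': 25.2092}
tool shift mm [-136.5  -96.3   42.1] wz 0.15
```

Request:
step_arm --rows '[[[-0.0273, -0.0193, 0], [0, 0, 0.15], 0.3], [[-0.0273, -0.0193, 0], [0, 0, 0], 0.3], [[-0.0273, -0.0193, 0], [0, 0, 0], 0.3], [[-0.0273, -0.0193, 0], [0, 0, 0], 0.3], [[-0.0273, -0.0193, 0], [0, 0, 0], 0.3]]'

```text
time: 38.13
eef_pos: [0.5945, -0.0522, 0.09]
eef_rot: [3.142, -0.0, 3.0]
force: [0.1, 0.2, -0.2]
finger_gap: 0.415
finger_force: 25.2
```

Request:
step_arm --rows '[[[0, 0, 0.015], [0, 0, 0], 0.3], [[0, 0, 0.015], [0, 0, 0], 0.3], [[0, 0, 0.007], [0, 0, 0], 0.3], [[0, 0, 0], [0, 0, 0], 0.3], [[0, 0, 0], [0, 0, 0], 0.3]]'

```text
time: 38.55
eef_pos: [0.5932, -0.0506, 0.0531]
eef_rot: [3.142, -0.001, 2.999]
force: [-1.0, 0.5, 0.5]
finger_gap: 0.415
finger_force: 25.2
```

Request:
step_arm --rows '[[[0, 0, 0], [0, 0, 0], 0.3], [[0, 0, 0], [0, 0, 0], 0.3], [[0, 0, 0], [0, 0, 0], 0.3], [[0, 0, 0], [0, 0, 0], 0.3], [[0, 0, 0], [0, 0, 0], 0.3]]'

```text
time: 38.97
eef_pos: [0.5936, -0.0509, 0.0533]
eef_rot: [-3.142, 0.001, 2.998]
force: [-0.4, 0.6, -0.3]
finger_gap: 0.416
finger_force: 25.2
```

```bash
python3 -c "
from h import *
go(.5940,-.0502,.0225,171.9)"
```

```text
{'time': 38.9667, 'joints': [-0.2222, 0.487, -0.2005, 0.8829, 0.0, -0.0784], 'eef_pos': [0.5936, -0.0509, 0.0533], 'eef_rot': [-3.1416, 0.0005, 2.9978], 'force': [-0.3751, 0.6428, -0.2627], 'finger_gap': 0.4163, 'finger_force': 25.2096}
tool shift mm [-0.3  0.7 30.8] wz -0.14
```

Request:
step_arm --rows '[[[0, 0.0006, 0.003], [0, 0, 0], 0.3], [[0, 0, 0.004], [0, 0, 0], 0.3], [[0, 0, 0.004], [0, 0, 0], 0.3], [[0, 0, 0], [0, 0, 0], 0.3], [[0, 0, 0], [0, 0, 0], 0.3]]'

```text
time: 39.38
eef_pos: [0.5933, -0.0503, 0.0415]
eef_rot: [3.142, -0.001, 2.998]
force: [-0.3, -0.0, -0.2]
finger_gap: 0.412
finger_force: 25.2
```

Request:
step_arm --rows '[[[0, 0, 0.003], [0, 0, 0], 0.3], [[0, 0, 0.003], [0, 0, 0], 0.3], [[0, 0, 0.003], [0, 0, 0], 0.3], [[0, 0, 0], [0, 0, 0], 0.3], [[0, 0, 0], [0, 0, 0], 0.3]]'

```text
time: 39.8
eef_pos: [0.5934, -0.0503, 0.0328]
eef_rot: [3.142, -0.0, 2.998]
force: [-0.6, -0.6, -0.3]
finger_gap: 0.412
finger_force: 25.2
```

Request:
step_arm --rows '[[[0, 0, 0.003], [0, 0, 0], 0.3], [[0, 0, 0.003], [0, 0, 0], 0.3], [[0, 0, 0.003], [0, 0, 0], 0.3], [[0, 0, 0.0015], [0, 0, 0], 0.3], [[0, 0, 0], [0, 0, 0], 0.3]]'

```text
time: 40.22
eef_pos: [0.5935, -0.0503, 0.0229]
eef_rot: [-3.142, 0.0, 2.998]
force: [-3.7, 0.6, 8.6]
finger_gap: 0.417
finger_force: 26.0
```

Request:
step_arm --rows '[[[0, 0, 0.001], [0, 0, 0], 0.3], [[0, 0, 0], [0, 0, 0], 0.3], [[0, 0, 0], [0, 0, 0], 0.5], [[0, 0, 0], [0, 0, 0], 0.6], [[0, 0, 0], [0, 0, 0], 0.7]]'

```text
time: 40.63
eef_pos: [0.5935, -0.0503, 0.0213]
eef_rot: [3.142, -0.0, 2.998]
force: [-0.3, -0.4, 0.1]
finger_gap: 0.695
finger_force: 0.0
```

Request:
step_arm --rows '[[[0, 0, 0], [0, 0, 0], 0.7], [[0, 0, -0.02], [0, 0, 0], 0.7], [[0, 0, -0.03], [0, 0, 0], 0.7], [[0, 0, -0.03], [0, 0, 0], 0.7], [[0, 0, 0], [0, 0, 0], 0.8]]'

```text
time: 41.05
eef_pos: [0.5959, -0.0508, 0.1064]
eef_rot: [-3.141, 0.007, 2.998]
force: [0.3, 0.4, 0.7]
finger_gap: 0.792
finger_force: 0.0
```

```bash
python3 -c "
from h import *
go(.4274,.0395,.0095,139.7)"
```

```text
{'time': 41.05, 'joints': [-0.2212, 0.4436, -0.1169, 1.0036, 0.0, -0.0774], 'eef_pos': [0.5959, -0.0508, 0.1064], 'eef_rot': [-3.1411, 0.0066, 2.9977], 'force': [0.2568, 0.3563, 0.7172], 'finger_gap': 0.7917, 'finger_force': 0.0}
tool shift mm [180.3  65.3  95.7] wz 32.06
```

Request:
step_arm --rows '[[[0.0298, 0.0109, 0], [0, 0, 0], 0.8], [[0.0298, 0.0109, 0], [0, 0, 0], 0.8], [[0.0298, 0.0109, 0], [0, 0, 0], 0.8], [[0.0298, 0.0109, 0], [0, 0, 0], 0.8], [[0.0298, 0.0109, 0], [0, 0, 0], 0.8]]'

```text
time: 41.47
eef_pos: [0.4525, 0.0255, 0.1011]
eef_rot: [3.142, -0.0, 2.997]
force: [0.1, -0.2, -0.4]
finger_gap: 0.801
finger_force: 0.0
```

Request:
step_arm --rows '[[[0.0298, 0.0109, 0], [0, 0, 6.42], 0.8], [[0, 0, 0], [0, 0, 6.42], 0.8], [[0, 0, 0], [0, 0, 6.42], 0.8], [[0, 0, 0], [0, 0, 6.42], 0.8], [[0, 0, 0.02], [0, 0, 6.42], 0.8]]'

```text
time: 41.88
eef_pos: [0.4278, 0.04, 0.0834]
eef_rot: [3.139, 0.004, 2.432]
force: [1.7, 0.3, -0.3]
finger_gap: 0.802
finger_force: 0.0
```

Request:
step_arm --rows '[[[0, 0, 0.02], [0, 0, 0], 0.8], [[0, 0, 0], [0, 0, 0], 0.8], [[0, 0, 0], [0, 0, 0], 0.8], [[0, 0, 0], [0, 0, 0], 0.8], [[0, 0, 0], [0, 0, 0], 0.8]]'

```text
time: 42.3
eef_pos: [0.4266, 0.04, 0.0624]
eef_rot: [3.141, 0.001, 2.438]
force: [0.7, -0.4, 0.4]
finger_gap: 0.804
finger_force: 0.0
```

```bash
python3 -c "
from h import *
go(.4274,.0395,.0095,139.7)"
```

```text
{'time': 42.3, 'joints': [-0.0972, 0.2311, -0.5985, 0.74, -0.0, 0.6065], 'eef_pos': [0.4266, 0.04, 0.0624], 'eef_rot': [3.1409, 0.001, 2.4379], 'force': [0.6537, -0.3665, 0.3522], 'finger_gap': 0.8045, 'finger_force': 0.0}
tool shift mm [-0.9  0.1 52.9] wz -0.02
```

Request:
step_arm --rows '[[[-0.0008, 0, 0.02], [0, 0, 0], 0.8], [[0, 0, 0.018], [0, 0, 0], 0.8], [[0, 0, 0.01], [0, 0, 0], 0.8], [[0, 0, 0.005], [0, 0, 0], 0.8], [[0, 0, 0], [0, 0, 0], 0.8]]'

```text
time: 42.72
eef_pos: [0.4266, 0.0395, 0.0083]
eef_rot: [-3.141, -0.0, 2.438]
force: [1.3, 0.2, -0.3]
finger_gap: 0.799
finger_force: 0.0
```

Request:
step_arm --rows '[[[0, 0, 0], [0, 0, 0], 0.7], [[0, 0, 0], [0, 0, 0], 0.55], [[0, 0, 0], [0, 0, 0], 0.45], [[0, 0, 0], [0, 0, 0], 0.3], [[0, 0, 0], [0, 0, 0], 0.3]]'

```text
time: 43.13
eef_pos: [0.4272, 0.0395, 0.0092]
eef_rot: [3.141, 0.001, 2.437]
force: [-2.0, 0.8, 8.2]
finger_gap: 0.418
finger_force: 24.0
```

Request:
step_arm --rows '[[[0, 0, 0], [0, 0, 0], 0.3], [[0, 0, 0], [0, 0, 0], 0.3], [[0, 0, -0.005], [0, 0, 0], 0.3], [[0, 0, -0.02], [0, 0, 0], 0.3], [[0, 0, -0.02], [0, 0, 0], 0.3]]'

```text
time: 43.55
eef_pos: [0.426, 0.0396, 0.0541]
eef_rot: [-3.141, -0.001, 2.437]
force: [1.0, 0.1, -0.9]
finger_gap: 0.409
finger_force: 25.2
```

Request:
step_arm --rows '[[[0, 0, -0.02], [0, 0, -6.44], 0.3], [[0, 0, -0.015], [0, 0, -6.44], 0.3], [[0, 0, 0], [0, 0, -6.44], 0.3], [[0, 0, 0], [0, 0, -6.44], 0.3], [[0, 0, 0], [0, 0, -6.44], 0.3]]'

```text
time: 43.97
eef_pos: [0.4268, 0.0395, 0.0893]
eef_rot: [3.142, 0.001, 3.005]
force: [0.1, 0.8, 0.3]
finger_gap: 0.416
finger_force: 25.2
```

Request:
step_arm --rows '[[[0, 0, 0], [0, 0, 0], 0.3], [[0, 0, 0], [0, 0, 0], 0.3], [[0, 0, 0], [0, 0, 0], 0.3], [[0, 0, 0], [0, 0, 0], 0.3], [[0, 0, 0], [0, 0, 0], 0.3]]'

```text
time: 44.38
eef_pos: [0.4266, 0.0395, 0.0885]
eef_rot: [3.142, -0.0, 2.998]
force: [-0.3, -0.3, 1.0]
finger_gap: 0.411
finger_force: 25.2
```

```bash
python3 -c "
from h import *
go(.5825,-.1296,.052,171.9)"
```

```text
{'time': 44.3833, 'joints': [-0.0983, 0.2015, -0.5521, 0.8172, 0.0, 0.0457], 'eef_pos': [0.4266, 0.0395, 0.0885], 'eef_rot': [3.1416, -0.0001, 2.9977], 'force': [-0.3067, -0.2572, 0.9538], 'finger_gap': 0.4114, 'finger_force': 25.1603}
tool shift mm [-178.6 -145.    36.5] wz -0.15
```

Request:
step_arm --rows '[[[-0.0223, -0.0181, 0], [0, 0, 0], 0.3], [[-0.0223, -0.0181, 0], [0, 0, 0], 0.3], [[-0.0223, -0.0181, 0], [0, 0, 0], 0.3], [[-0.0223, -0.0181, 0], [0, 0, 0], 0.3], [[-0.0223, -0.0181, 0], [0, 0, 0], 0.3]]'

```text
time: 44.8
eef_pos: [0.5249, -0.067, 0.0884]
eef_rot: [3.142, -0.0, 2.998]
force: [0.9, 0.8, -0.4]
finger_gap: 0.415
finger_force: 25.2
```

Request:
step_arm --rows '[[[-0.0223, -0.0181, 0], [0, 0, 0], 0.3], [[-0.0223, -0.0181, 0], [0, 0, 0], 0.3], [[-0.0223, -0.0181, 0], [0, 0, 0], 0.3], [[0, 0, 0], [0, 0, 0], 0.3], [[0, 0, 0.012], [0, 0, 0], 0.3]]'

```text
time: 45.22
eef_pos: [0.5844, -0.1306, 0.0774]
eef_rot: [-3.141, 0.003, 2.997]
force: [0.3, 0.1, 0.6]
finger_gap: 0.414
finger_force: 25.2
```

Request:
step_arm --rows '[[[0, 0, 0.015], [0, 0, 0], 0.3], [[0, 0, 0.01], [0, 0, 0], 0.3], [[0, 0, 0], [0, 0, 0], 0.3], [[0, 0, 0], [0, 0, 0], 0.3], [[0, 0, 0], [0, 0, 0], 0.3]]'

```text
time: 45.63
eef_pos: [0.5829, -0.1291, 0.0521]
eef_rot: [-3.141, 0.001, 2.999]
force: [-0.2, -0.2, 0.1]
finger_gap: 0.415
finger_force: 25.2
```

```bash
python3 -c "
from h import *
go(.5823,-.1295,.021,171.9)"
```

```text
{'time': 45.6333, 'joints': [-0.3543, 0.4898, -0.1989, 0.8815, 0.0, -0.212], 'eef_pos': [0.5829, -0.1291, 0.0521], 'eef_rot': [-3.1415, 0.0006, 2.9993], 'force': [-0.2316, -0.2045, 0.1452], 'finger_gap': 0.415, 'finger_force': 25.1928}
tool shift mm [ 0.6 -0.5 31.1] wz -0.05
```

Request:
step_arm --rows '[[[0.0005, -0.0004, 0.003], [0, 0, 0], 0.3], [[0, 0, 0.004], [0, 0, 0], 0.3], [[0, 0, 0.004], [0, 0, 0], 0.3], [[0, 0, 0], [0, 0, 0], 0.3], [[0, 0, 0], [0, 0, 0], 0.3]]'

```text
time: 46.05
eef_pos: [0.582, -0.1293, 0.0402]
eef_rot: [3.141, -0.001, 2.999]
force: [-0.9, -0.3, -0.4]
finger_gap: 0.414
finger_force: 25.2
```

Request:
step_arm --rows '[[[0, 0, 0.003], [0, 0, 0], 0.3], [[0, 0, 0.003], [0, 0, 0], 0.3], [[0, 0, 0.003], [0, 0, 0], 0.3], [[0, 0, 0], [0, 0, 0], 0.3], [[0, 0, 0], [0, 0, 0], 0.3]]'

```text
time: 46.47
eef_pos: [0.582, -0.1294, 0.0312]
eef_rot: [3.141, -0.0, 2.999]
force: [-0.7, 0.4, -0.6]
finger_gap: 0.411
finger_force: 25.2
```

Request:
step_arm --rows '[[[0, 0, 0.003], [0, 0, 0], 0.3], [[0, 0, 0.003], [0, 0, 0], 0.3], [[0, 0, 0.003], [0, 0, 0], 0.3], [[0, 0, 0.0015], [0, 0, 0], 0.3], [[0, 0, 0], [0, 0, 0], 0.3]]'

```text
time: 46.88
eef_pos: [0.582, -0.1294, 0.0212]
eef_rot: [-3.141, 0.0, 2.999]
force: [-2.1, 0.5, 6.6]
finger_gap: 0.414
finger_force: 25.8
```

Request:
step_arm --rows '[[[0, 0, 0.001], [0, 0, 0], 0.3], [[0, 0, 0], [0, 0, 0], 0.3], [[0, 0, 0], [0, 0, 0], 0.5], [[0, 0, 0], [0, 0, 0], 0.6], [[0, 0, 0], [0, 0, 0], 0.7]]'

```text
time: 47.3
eef_pos: [0.5821, -0.1294, 0.0198]
eef_rot: [3.142, -0.0, 2.999]
force: [0.4, 0.2, 1.0]
finger_gap: 0.694
finger_force: 0.0
```

Request:
step_arm --rows '[[[0, 0, 0], [0, 0, 0], 0.7], [[0, 0, -0.02], [0, 0, 0], 0.7], [[0, 0, -0.03], [0, 0, 0], 0.7], [[0, 0, -0.03], [0, 0, 0], 0.7], [[0, 0, 0], [0, 0, 0], 0.8]]'

```text
time: 47.72
eef_pos: [0.5843, -0.1302, 0.1049]
eef_rot: [-3.14, 0.006, 2.999]
force: [1.0, 0.0, 1.4]
finger_gap: 0.8
finger_force: 0.0
```

Request:
step_arm --rows '[[[0.02, -0.02, 0], [0, 0, 0], 0.8], [[0.03, -0.03, 0], [0, 0, 0], 0.8], [[0, 0, 0], [0, 0, 0], 0.8], [[0, 0, 0], [0, 0, 0], 0.8], [[0, 0, 0], [0, 0, 0], 0.8]]'

```text
time: 48.13
eef_pos: [0.5264, -0.1715, 0.1]
eef_rot: [3.142, 0.0, 2.999]
force: [-0.1, -0.6, -0.4]
finger_gap: 0.8
finger_force: 0.0
```

```bash
python3 - <<'E'
from h import *
im=eyes.grab_frame("top"); cv2.imwrite("pics/top3.png",im)
im=eyes.grab_frame("scene"); cv2.imwrite("pics/sc3.png",im)
E
python3 m2.py pics/top3.png
python3 - <<'E'
from h import *
go(.4743,.1678,.0095,185)
im=cv2.imread("pics/top3.png"); cv2.imwrite("pics/t3.png",np.hstack([cv2.resize(im[215:260,245:300],None,fx=7,fy=7,interpolation=cv2.INTER_CUBIC),cv2.resize(im[170:215,295:350],None,fx=7,fy=7,interpolation=cv2.INTER_CUBIC)]))
E
```

```text
former [473.8 170.1   1.3] 507
mandrel [nan nan nan]
mandrel [nan nan nan]
mandrel [601.2  31.1  30. ]
{'time': 48.2333, 'joints': [-0.4611, 0.3838, -0.2379, 0.9488, 0.0001, -0.3195], 'eef_pos': [0.5268, -0.171, 0.0999], 'eef_rot': [3.1415, 0.0003, 3.0], 'force': [-0.4139, -0.029, -0.1611], 'finger_gap': 0.7992, 'finger_force': 0.0}
tool shift mm [ 99.8 328.   90.4] wz -13.11m2.py:12: RuntimeWarning: invalid value encountered in scalar divide
  print("mandrel",(px2w("top",[(w*gx).sum()/w.sum(),(w*gy).sum()/w.sum()],.03)[0]*1000).round(1))
```

View pics/t3.png

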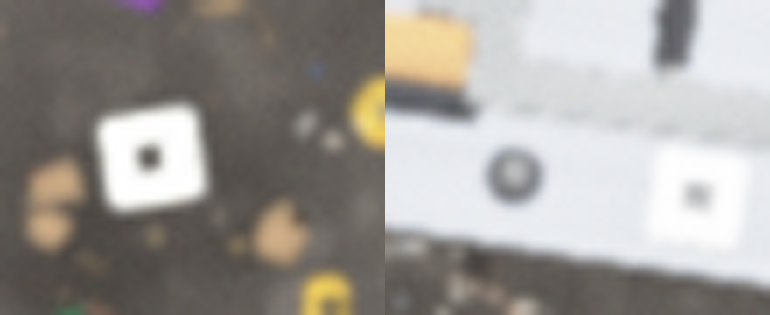

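The remaining bare bobbin at crop (152,157) is turned about +9°. The middle mandrel now carries a bobbin and mandrel 3 is free.

Request:
step_arm --rows '[[[0.01, 0.0328, 0], [0, 0, 0], 0.8], [[0.01, 0.0328, 0], [0, 0, 0], 0.8], [[0.01, 0.0328, 0], [0, 0, 0], 0.8], [[0.01, 0.0328, 0], [0, 0, 0], 0.8], [[0.01, 0.0328, 0], [0, 0, 0], 0.8]]'

```text
time: 48.65
eef_pos: [0.5, 0.0002, 0.0999]
eef_rot: [3.141, 0.0, 3.0]
force: [1.0, 0.3, -0.1]
finger_gap: 0.798
finger_force: 0.0
```

Request:
step_arm --rows '[[[0.01, 0.0328, 0], [0, 0, 0], 0.8], [[0.01, 0.0328, 0], [0, 0, 0], 0.8], [[0.01, 0.0328, 0], [0, 0, 0], 0.8], [[0.01, 0.0328, 0], [0, 0, 0], 0.8], [[0.01, 0.0328, 0], [0, 0, 0], 0.8]]'

```text
time: 49.07
eef_pos: [0.4734, 0.1699, 0.1]
eef_rot: [3.141, 0.0, 3.001]
force: [0.6, -0.6, 0.2]
finger_gap: 0.796
finger_force: 0.0
```

Request:
step_arm --rows '[[[0, 0, 0.01], [0, 0, -5.7], 0.8], [[0, 0, 0.02], [0, 0, -5.7], 0.8], [[0, 0, 0.01], [0, 0, -5.7], 0.8], [[0, 0, 0], [0, 0, 0], 0.8], [[0, 0, 0], [0, 0, 0], 0.8]]'

```text
time: 49.48
eef_pos: [0.4736, 0.1681, 0.0598]
eef_rot: [3.142, -0.001, -2.987]
force: [1.2, 0.3, 0.1]
finger_gap: 0.797
finger_force: 0.0
```

```bash
python3 -c "
from h import *
go(.4743,.1676,.0095,189)"
```

```text
{'time': 49.4833, 'joints': [0.1786, 0.3448, -0.4295, 0.7973, 0.0001, 0.0245], 'eef_pos': [0.4736, 0.1681, 0.0598], 'eef_rot': [3.1415, -0.0009, -2.9875], 'force': [1.1796, 0.3127, 0.0721], 'finger_gap': 0.7971, 'finger_force': 0.0}
tool shift mm [-0.7 -0.6 50.3] wz -0.17
```

Request:
step_arm --rows '[[[-0.0006, -0.0005, 0.02], [0, 0, 0], 0.8], [[0, 0, 0.016], [0, 0, 0], 0.8], [[0, 0, 0.01], [0, 0, 0], 0.8], [[0, 0, 0.0045], [0, 0, 0], 0.8], [[0, 0, 0], [0, 0, 0], 0.8]]'

```text
time: 49.9
eef_pos: [0.4745, 0.1672, 0.0094]
eef_rot: [3.142, -0.0, -2.988]
force: [-0.3, -1.2, -0.7]
finger_gap: 0.799
finger_force: 0.0
```

Request:
step_arm --rows '[[[0, 0, 0], [0, 0, 0], 0.7], [[0, 0, 0], [0, 0, 0], 0.55], [[0, 0, 0], [0, 0, 0], 0.45], [[0, 0, 0], [0, 0, 0], 0.3], [[0, 0, 0], [0, 0, 0], 0.3]]'

```text
time: 50.32
eef_pos: [0.4749, 0.1672, 0.0103]
eef_rot: [3.142, 0.001, -2.986]
force: [-0.8, -0.2, 6.9]
finger_gap: 0.41
finger_force: 24.2
```

Request:
step_arm --rows '[[[0, 0, 0], [0, 0, 0], 0.3], [[0, 0, 0], [0, 0, 0], 0.3], [[0, 0, -0.005], [0, 0, 0], 0.3], [[0, 0, -0.02], [0, 0, 0], 0.3], [[0, 0, -0.02], [0, 0, 0], 0.3]]'

```text
time: 50.73
eef_pos: [0.4737, 0.167, 0.0551]
eef_rot: [-3.142, -0.001, -2.986]
force: [1.4, 0.0, 0.1]
finger_gap: 0.414
finger_force: 25.1
```

Request:
step_arm --rows '[[[0, 0, -0.02], [0, 0, 5.65], 0.3], [[0, 0, -0.015], [0, 0, 5.65], 0.3], [[0, 0, 0], [0, 0, 5.65], 0.3], [[0, 0, 0], [0, 0, 0], 0.3], [[0, 0, 0], [0, 0, 0], 0.3]]'

```text
time: 51.15
eef_pos: [0.4742, 0.1671, 0.0897]
eef_rot: [3.142, 0.0, 3.005]
force: [0.7, 0.6, -1.2]
finger_gap: 0.411
finger_force: 25.2
```

```bash
python3 -c "
from h import *
go(.6048,.0292,.052,171.9)"
```

```text
{'time': 51.15, 'joints': [0.1765, 0.3145, -0.3814, 0.8747, -0.0, 0.3132], 'eef_pos': [0.4742, 0.1671, 0.0897], 'eef_rot': [3.1415, 0.0002, 3.0049], 'force': [0.6885, 0.6381, -1.219], 'finger_gap': 0.411, 'finger_force': 25.1692}
tool shift mm [-148.1 -118.8   37.7] wz 0.27
```

Request:
step_arm --rows '[[[-0.0212, -0.017, 0], [0, 0, 0.27], 0.3], [[-0.0212, -0.017, 0], [0, 0, 0], 0.3], [[-0.0212, -0.017, 0], [0, 0, 0], 0.3], [[-0.0212, -0.017, 0], [0, 0, 0], 0.3], [[-0.0212, -0.017, 0], [0, 0, 0], 0.3]]'

```text
time: 51.57
eef_pos: [0.5675, 0.0668, 0.089]
eef_rot: [-3.142, -0.001, 3.001]
force: [-0.5, 0.2, -0.2]
finger_gap: 0.418
finger_force: 25.2
```

Request:
step_arm --rows '[[[-0.0212, -0.017, 0], [0, 0, 0], 0.3], [[-0.0212, -0.017, 0], [0, 0, 0], 0.3], [[0, 0, 0], [0, 0, 0], 0.3], [[0, 0, 0.01], [0, 0, 0], 0.3], [[0, 0, 0.015], [0, 0, 0], 0.3]]'

```text
time: 51.98
eef_pos: [0.6042, 0.0282, 0.0641]
eef_rot: [3.141, 0.001, 2.999]
force: [-0.4, -0.0, -1.2]
finger_gap: 0.416
finger_force: 25.2
```

Request:
step_arm --rows '[[[0, 0, 0.012], [0, 0, 0], 0.3], [[0, 0, 0], [0, 0, 0], 0.3], [[0, 0, 0], [0, 0, 0], 0.3], [[0, 0, 0], [0, 0, 0], 0.3], [[0, 0, 0], [0, 0, 0], 0.3]]'

```text
time: 52.4
eef_pos: [0.6043, 0.0283, 0.0531]
eef_rot: [3.142, 0.001, 2.998]
force: [0.4, -0.6, 0.0]
finger_gap: 0.41
finger_force: 25.2
```

```bash
python3 -c "
from h import *
go(.6048,.0292,.022,171.9)"
```

```text
{'time': 52.4, 'joints': [-0.0878, 0.5006, -0.1756, 0.8938, 0.0, 0.0557], 'eef_pos': [0.6043, 0.0283, 0.0531], 'eef_rot': [3.1415, 0.0008, 2.9982], 'force': [0.4171, -0.6016, 0.0459], 'finger_gap': 0.4097, 'finger_force': 25.1731}
tool shift mm [-0.3  0.9 31.1] wz -0.12
```

Request:
step_arm --rows '[[[-0.0003, 0.0008, 0.003], [0, 0, 0], 0.3], [[0, 0, 0.004], [0, 0, 0], 0.3], [[0, 0, 0.004], [0, 0, 0], 0.3], [[0, 0, 0], [0, 0, 0], 0.3], [[0, 0, 0], [0, 0, 0], 0.3]]'

```text
time: 52.82
eef_pos: [0.6044, 0.0288, 0.0412]
eef_rot: [-3.142, -0.001, 2.997]
force: [0.3, 0.1, -0.2]
finger_gap: 0.412
finger_force: 25.2
```

Request:
step_arm --rows '[[[0, 0, 0.003], [0, 0, 0], 0.3], [[0, 0, 0.003], [0, 0, 0], 0.3], [[0, 0, 0.003], [0, 0, 0], 0.3], [[0, 0, 0], [0, 0, 0], 0.3], [[0, 0, 0], [0, 0, 0], 0.3]]'

```text
time: 53.23
eef_pos: [0.6045, 0.0288, 0.0323]
eef_rot: [-3.142, -0.0, 2.997]
force: [-0.2, -0.9, -0.8]
finger_gap: 0.415
finger_force: 25.2
```

Request:
step_arm --rows '[[[0, 0, 0.003], [0, 0, 0], 0.3], [[0, 0, 0.003], [0, 0, 0], 0.3], [[0, 0, 0.003], [0, 0, 0], 0.3], [[0, 0, 0.0015], [0, 0, 0], 0.3], [[0, 0, 0], [0, 0, 0], 0.3]]'

```text
time: 53.65
eef_pos: [0.6046, 0.0288, 0.0223]
eef_rot: [-3.142, 0.0, 2.997]
force: [-2.6, 0.5, 7.1]
finger_gap: 0.418
finger_force: 25.8
```

Request:
step_arm --rows '[[[0, 0, 0.001], [0, 0, 0], 0.3], [[0, 0, 0], [0, 0, 0], 0.3], [[0, 0, 0], [0, 0, 0], 0.5], [[0, 0, 0], [0, 0, 0], 0.6], [[0, 0, 0], [0, 0, 0], 0.7]]'

```text
time: 54.07
eef_pos: [0.6045, 0.0288, 0.0208]
eef_rot: [3.142, -0.0, 2.997]
force: [0.2, -0.2, 0.7]
finger_gap: 0.693
finger_force: 0.0
```

Request:
step_arm --rows '[[[0, 0, 0], [0, 0, 0], 0.7], [[0, 0, -0.02], [0, 0, 0], 0.7], [[0, 0, -0.03], [0, 0, 0], 0.7], [[0, 0, -0.03], [0, 0, 0], 0.7], [[0, 0, -0.02], [0, 0, 0], 0.8]]'

```text
time: 54.48
eef_pos: [0.605, 0.0288, 0.1234]
eef_rot: [3.141, 0.002, 2.997]
force: [0.3, -1.0, -0.3]
finger_gap: 0.799
finger_force: 0.0
```

Request:
step_arm --rows '[[[0.03, 0.02, 0], [0, 0, 6], 0.8], [[0.04, 0.04, 0], [0, 0, 6], 0.8], [[0.04, 0.04, 0], [0, 0, 6], 0.8], [[0, 0.03, 0], [0, 0, 6], 0.8], [[0, 0, 0], [0, 0, 6], 0.8]]'

```text
time: 54.9
eef_pos: [0.5525, 0.1575, 0.1211]
eef_rot: [3.14, 0.0, 2.472]
force: [1.1, 0.5, -1.5]
finger_gap: 0.798
finger_force: 0.0
```

Request:
step_arm --rows '[[[0, 0, 0], [0, 0, 6], 0.8], [[0, 0, 0], [0, 0, 6], 0.8], [[0, 0, 0], [0, 0, 6], 0.8], [[0, 0, 0], [0, 0, 6], 0.8], [[0, 0, 0], [0, 0, 6], 0.8]]'

```text
time: 55.32
eef_pos: [0.5523, 0.1535, 0.1208]
eef_rot: [-3.141, -0.0, 1.945]
force: [-0.4, -0.2, -0.3]
finger_gap: 0.799
finger_force: 0.0
```

Request:
step_arm --rows '[[[0, 0, 0], [0, 0, 6], 0.8], [[0, 0, 0], [0, 0, 6], 0.8], [[0, 0, 0], [0, 0, 6], 0.8], [[0, 0, 0], [0, 0, 6], 0.8], [[0, 0, 0], [0, 0, 6], 0.8]]'

```text
time: 55.73
eef_pos: [0.5523, 0.1535, 0.1208]
eef_rot: [-3.141, 0.0, 1.421]
force: [-0.6, -0.9, -0.6]
finger_gap: 0.805
finger_force: 0.0
```

```bash
python3 - <<'E'
from h import *
im=eyes.grab_frame("top"); cv2.imwrite("pics/top4.png",im); s=eyes.grab_frame("scene"); cv2.imwrite("pics/sc4.png",s)
a=cv2.resize(im[145:225,270:390],None,fx=3.3,fy=3.3,interpolation=cv2.INTER_CUBIC); b=cv2.resize(s[140:240,235:355],None,fx=3.3,fy=3.3,interpolation=cv2.INTER_CUBIC)
o=np.zeros((330,792,3),np.uint8); o[:264,:396]=a; o[:,396:]=b; cv2.imwrite("pics/t4.png",o)
go(.6630,.1178,.018,81.9)
E
```

```text
{'time': 55.8333, 'joints': [0.1289, 0.3988, -0.1508, 1.0215, 0.0, 1.8461], 'eef_pos': [0.5523, 0.1535, 0.1208], 'eef_rot': [-3.1414, 0.0001, 1.4245], 'force': [0.1087, -0.491, -0.4528], 'finger_gap': 0.8015, 'finger_force': 0.0}
tool shift mm [-19.2 114.7 102.8] wz -0.28
```

View pics/t4.png

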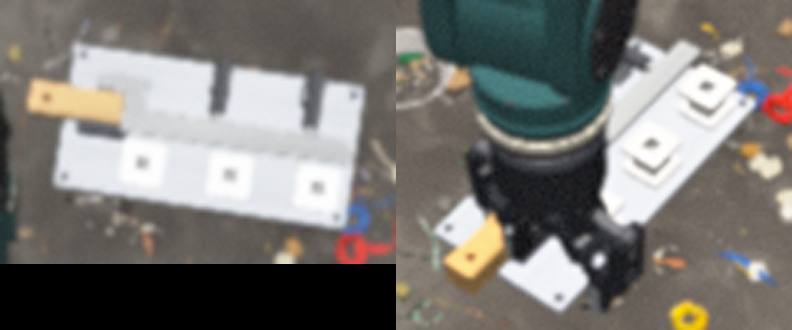

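All three bare bobbins are seated at left-crop (143,162), (230,175) and (317,187), with the bar still held back. Now the wedge.

Request:
step_arm --rows '[[[-0.0048, 0.0287, 0], [0, 0, -0.28], 0.8], [[-0.0048, 0.0287, 0], [0, 0, 0], 0.8], [[-0.0048, 0.0287, 0], [0, 0, 0], 0.8], [[-0.0048, 0.0287, 0], [0, 0, 0], 0.8], [[0, 0, 0.02], [0, 0, 0], 0.8]]' --grip_force 60

```text
time: 56.25
eef_pos: [0.6696, 0.1168, 0.1033]
eef_rot: [3.134, -0.001, 1.434]
force: [0.5, -0.2, -1.0]
finger_gap: 0.799
finger_force: 0.0
```

Request:
step_arm --rows '[[[0, 0, 0.02], [0, 0, 0], 0.8], [[0, 0, 0], [0, 0, 0], 0.8], [[0, 0, 0], [0, 0, 0], 0.8], [[0, 0, 0], [0, 0, 0], 0.8], [[0, 0, 0], [0, 0, 0], 0.8]]'

```text
time: 56.67
eef_pos: [0.6637, 0.1186, 0.0824]
eef_rot: [3.14, -0.0, 1.433]
force: [-0.2, -0.1, 0.9]
finger_gap: 0.797
finger_force: 0.0
```

```bash
python3 -c "
from h import *
go(.6632,.1178,.017,81.9)"
```

```text
{'time': 56.6667, 'joints': [0.0561, 0.5858, 0.0737, 1.057, 0.0, 1.765], 'eef_pos': [0.6637, 0.1186, 0.0824], 'eef_rot': [3.1399, -0.0004, 1.4327], 'force': [-0.1642, -0.1315, 0.873], 'finger_gap': 0.7975, 'finger_force': 0.0}
tool shift mm [-0.9 -0.5 65.4] wz 0.19
```

Request:
step_arm --rows '[[[0, -0.0004, 0.02], [0, 0, 0.15], 0.8], [[0, 0, 0.02], [0, 0, 0], 0.8], [[0, 0, 0.015], [0, 0, 0], 0.8], [[0, 0, 0.0094], [0, 0, 0], 0.8], [[0, 0, 0], [0, 0, 0], 0.8]]'

```text
time: 57.08
eef_pos: [0.6622, 0.1185, 0.0157]
eef_rot: [-3.14, 0.0, 1.429]
force: [-0.5, 0.8, -0.3]
finger_gap: 0.796
finger_force: 0.0
```

Request:
step_arm --rows '[[[0, 0, 0], [0, 0, 0], 0.6], [[0, 0, 0], [0, 0, 0], 0.45], [[0, 0, 0], [0, 0, 0], 0.35], [[0, 0, 0], [0, 0, 0], 0.1], [[0, 0, 0], [0, 0, 0], 0.1]]'

```text
time: 57.5
eef_pos: [0.6633, 0.1185, 0.0174]
eef_rot: [3.14, -0.0, 1.429]
force: [-0.5, 0.8, 3.6]
finger_gap: 0.315
finger_force: 61.3
```

Request:
step_arm --rows '[[[0, 0, 0], [0, 0, 0], 0.1], [[0, 0, 0], [0, 0, 0], 0.1], [[0, 0, -0.0005], [0, 0, 0], 0.1], [[0.003, 0, 0], [0, 0, 0], 0.1], [[0.004, 0, 0], [0, 0, 0], 0.1]]'

```text
time: 57.92
eef_pos: [0.664, 0.1244, 0.0169]
eef_rot: [3.141, 0.002, 1.428]
force: [1.3, -7.4, -1.0]
finger_gap: 0.314
finger_force: 60.8
```

Request:
step_arm --rows '[[[0.004, 0, 0], [0, 0, 0], 0.1], [[0.004, 0, 0], [0, 0, 0], 0.1], [[0.004, 0, 0], [0, 0, 0], 0.1], [[0.004, 0, 0], [0, 0, 0], 0.1], [[0.004, 0, 0], [0, 0, 0], 0.1]]'

```text
time: 58.33
eef_pos: [0.6668, 0.145, 0.0168]
eef_rot: [-3.142, 0.001, 1.429]
force: [2.4, -3.9, -1.0]
finger_gap: 0.317
finger_force: 60.8
```

Request:
step_arm --rows '[[[0.005, 0, 0], [0, 0, 0], 0.1], [[0.005, 0, 0], [0, 0, 0], 0.1], [[0.005, 0, 0], [0, 0, 0], 0.1], [[0.005, 0, 0], [0, 0, 0], 0.1], [[0.005, 0, 0], [0, 0, 0], 0.1]]'

```text
time: 58.75
eef_pos: [0.6704, 0.1705, 0.0171]
eef_rot: [3.141, -0.0, 1.429]
force: [3.0, -3.8, 0.1]
finger_gap: 0.315
finger_force: 60.8
```

Request:
step_arm --rows '[[[0.005, 0, 0], [0, 0, 0], 0.1], [[0.005, 0, 0], [0, 0, 0], 0.1], [[0.005, 0, 0], [0, 0, 0], 0.1], [[0.005, 0, 0], [0, 0, 0], 0.1], [[0.005, 0, 0], [0, 0, 0], 0.1]]'

```text
time: 59.17
eef_pos: [0.6739, 0.1952, 0.0171]
eef_rot: [3.142, -0.0, 1.429]
force: [2.8, -2.6, -1.3]
finger_gap: 0.312
finger_force: 60.8
```

Request:
step_arm --rows '[[[0.005, 0, 0], [0, 0, 0], 0.1], [[0.005, 0, 0], [0, 0, 0], 0.1], [[0.005, 0, 0], [0, 0, 0], 0.1], [[0.003, 0, 0], [0, 0, 0], 0.1], [[0, 0, 0], [0, 0, 0], 0.1]]'

```text
time: 59.58
eef_pos: [0.6759, 0.2133, 0.0169]
eef_rot: [-3.141, -0.0, 1.429]
force: [-0.1, 0.2, -0.9]
finger_gap: 0.316
finger_force: 60.7
```

Request:
step_arm --rows '[[[0, 0, -0.015], [0, 0, 0], 0.1], [[0, 0, -0.025], [0, 0, 0], 0.1], [[0, 0, -0.03], [0, 0, 0], 0.1], [[0, 0, -0.03], [0, 0, 0], 0.1], [[0, 0, 0], [0, 0, 0], 0.1]]'

```text
time: 60.0
eef_pos: [0.6783, 0.2129, 0.1231]
eef_rot: [3.135, -0.003, 1.429]
force: [0.5, -0.0, -0.3]
finger_gap: 0.314
finger_force: 60.8
```

```bash
python3 -c "
from h import *
go(.437,-.0505,.006,81.9)"
```

```text
{'time': 60.0, 'joints': [0.1896, 0.6236, 0.2607, 1.2007, 0.0002, 1.9025], 'eef_pos': [0.6783, 0.2129, 0.1231], 'eef_rot': [3.1348, -0.0026, 1.4286], 'force': [0.5384, -0.0173, -0.2525], 'finger_gap': 0.3142, 'finger_force': 60.8373}
tool shift mm [-295.2 -202.3  114.9] wz -0.05
```

Request:
step_arm --rows '[[[0, -0.03, 0], [0, 0, 0], 0.1], [[-0.02, -0.035, 0], [0, 0, 0], 0.1], [[-0.035, -0.035, 0], [0, 0, 0], 0.1], [[-0.035, -0.035, 0], [0, 0, 0], 0.1], [[-0.035, -0.035, 0], [0, 0, 0], 0.1]]'

```text
time: 60.42
eef_pos: [0.5069, 0.1263, 0.1167]
eef_rot: [-3.141, -0.0, 1.429]
force: [1.3, -1.8, 0.2]
finger_gap: 0.316
finger_force: 60.8
```

Request:
step_arm --rows '[[[-0.035, -0.03, 0], [0, 0, 0], 0.1], [[-0.035, 0, 0], [0, 0, 0], 0.1], [[-0.035, 0, 0], [0, 0, 0], 0.1], [[-0.035, 0, 0], [0, 0, 0], 0.1], [[-0.03, 0, 0], [0, 0, 0], 0.1]]'

```text
time: 60.83
eef_pos: [0.4579, -0.0359, 0.1172]
eef_rot: [3.141, -0.0, 1.428]
force: [1.5, 1.0, -1.5]
finger_gap: 0.314
finger_force: 60.8
```

Request:
step_arm --rows '[[[0, 0, 0.02], [0, 0, 0], 0.1], [[0, 0, 0.03], [0, 0, 0], 0.1], [[0, 0, 0.03], [0, 0, 0], 0.1], [[0, 0, 0], [0, 0, 0], 0.1], [[0, 0, 0], [0, 0, 0], 0.1]]'

```text
time: 61.25
eef_pos: [0.4576, -0.034, 0.0368]
eef_rot: [-3.139, -0.0, 1.429]
force: [0.0, 0.3, 0.2]
finger_gap: 0.312
finger_force: 60.7
```

```bash
python3 -c "
from h import *
go(.437,-.0505,.006,81.9)"
```

```text
{'time': 61.25, 'joints': [-0.252, 0.3102, -0.5667, 0.6969, 0.0001, 1.461], 'eef_pos': [0.4576, -0.034, 0.0368], 'eef_rot': [-3.1387, -0.0005, 1.4286], 'force': [0.0314, 0.3452, 0.2172], 'finger_gap': 0.3118, 'finger_force': 60.6665}
tool shift mm [-19.3 -18.   30.8] wz -0.05
```

Request:
step_arm --rows '[[[-0.01, -0.02, 0], [0, 0, 0], 0.1], [[0, -0.01, 0.01], [0, 0, 0], 0.1], [[0, 0, 0.01], [0, 0, 0], 0.1], [[0, 0, 0.007], [0, 0, 0], 0.1], [[0, 0, 0.0035], [0, 0, 0], 0.1]]'

```text
time: 61.67
eef_pos: [0.4284, -0.04, 0.0072]
eef_rot: [3.14, 0.0, 1.429]
force: [0.6, 0.4, -0.1]
finger_gap: 0.313
finger_force: 60.8
```

Request:
step_arm --rows '[[[0, 0, 0], [0, 0, 0], 0.1], [[0, 0, 0], [0, 0, 0], 0.1], [[0, 0, 0], [0, 0, 0], 0.4], [[0, 0, 0], [0, 0, 0], 0.6], [[0, 0, 0], [0, 0, 0], 0.7]]'

```text
time: 62.08
eef_pos: [0.4279, -0.0399, 0.0069]
eef_rot: [3.141, 0.0, 1.429]
force: [-0.2, 0.2, 0.5]
finger_gap: 0.67
finger_force: 0.0
```

Request:
step_arm --rows '[[[0, 0, 0], [0, 0, 0], 0.7], [[0, 0, -0.02], [0, 0, 0], 0.7], [[0, 0, -0.03], [0, 0, 0], 0.7], [[0, 0, -0.04], [0, 0, 0], 0.7], [[0, 0, -0.04], [0, 0, 0], 0.7]]'

```text
time: 62.5
eef_pos: [0.4268, -0.0396, 0.1381]
eef_rot: [-3.14, -0.0, 1.429]
force: [1.1, -0.4, -0.3]
finger_gap: 0.704
finger_force: 0.0
```

Request:
step_arm --rows '[[[0, -0.03, -0.02], [0, 0, 0], 0.7], [[0.03, -0.03, 0], [0, 0, 0], 0.7], [[0.035, -0.03, 0], [0, 0, 0], 0.7], [[0.035, 0, 0], [0, 0, 0], 0.7], [[0.035, 0, 0], [0, 0, 0], 0.7]]'

```text
time: 62.92
eef_pos: [0.3593, 0.1034, 0.1572]
eef_rot: [3.14, -0.0, 1.427]
force: [1.2, -0.3, 0.4]
finger_gap: 0.698
finger_force: 0.0
```

Request:
step_arm --rows '[[[0.035, 0, 0], [0, 0, 0], 0.7], [[0.035, 0, 0], [0, 0, 0], 0.7], [[0.02, 0, 0], [0, 0, 0], 0.7], [[0, 0, 0], [0, 0, 0], 0.7], [[0, 0, 0], [0, 0, 0], 0.7]]'

```text
time: 63.33
eef_pos: [0.373, 0.192, 0.1565]
eef_rot: [-3.141, 0.0, 1.431]
force: [-1.0, 0.4, 0.6]
finger_gap: 0.7
finger_force: 0.0
```

```bash
python3 - <<'E'
from h import *
st(); im=eyes.grab_frame("top"); cv2.imwrite("pics/top5.png",im); s=eyes.grab_frame("scene")
a=cv2.resize(im[130:290,240:460],None,fx=2.5,fy=2.5,interpolation=cv2.INTER_CUBIC); b=cv2.resize(s[110:270,230:400],None,fx=1.5,fy=1.5,interpolation=cv2.INTER_CUBIC)
o=np.zeros((400,800,3),np.uint8); o[:,:550]=a; o[:240,550:800]=b[:,:250]; cv2.imwrite("pics/t5.png",o)
E
```

```text
{'time': 63.3333, 'joints': [0.2806, 0.1249, -0.4407, 1.0057, -0.0001, 1.9911], 'eef_pos': [0.373, 0.192, 0.1565], 'eef_rot': [-3.1412, 0.0003, 1.4312], 'force': [-1.0156, 0.4384, 0.6492], 'finger_gap': 0.7001, 'finger_force': 0.0}
```

View pics/t5.png

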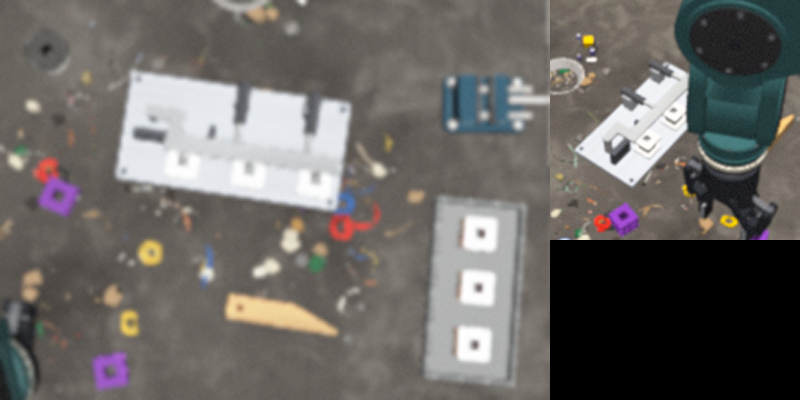

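The picture shows:
- The bar has sprung shut over the three bare bobbins at (183,163), (249,172) and (316,180).
- The three wound bobbins stand in the tray at (478,290).
- The wedge lies on the bench at (280,312), clear of jig and tray.
- The gripper touches nothing.

Handing in.

```bash
python3 -c "
from workcell import env
print(env.hand_in())"
```

```text
the job is handed in; nothing more can be done
None
```

The coil jig is changed over and handed in at about 63 s: three wound bobbins stand in the tray, three bare ones sit on the mandrels under the shut bar, and the wedge lies on the bench; hand-in returned no verdict.

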